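# Fit the slicing plate to its catch box

## Robot

A 7-joint arm with a two-finger parallel gripper is mounted at the origin on a cart in front of the work surface, level with it; the furniture and walls round the work are solid. World frame = base frame: x ahead of the robot, y to its left, z up, the work surface at z = 0. Lengths are in m, angles in rad, forces in N, time in s.
With the tool pointing down it reaches from about 0.4 to 0.85 m from the base axis. Payload 4.5 kg.
Tool frame: the origin (TCP) lies at the very end of the fingers, on their centre line; the grasp point (between the pads) lies 19 mm behind it; z points along the fingers, y is the direction in which the jaws open and shut (so a half turn about z gives the same grasp; the last joint's range is limited). The gripper opens to 85 mm and grips with 20 to 120 N. Pads are 22 mm wide; open, the fingers measure 114 mm over their backs; the gripper's body (76 mm by 85 mm) begins 54 mm behind the grasp point. The pads swing forward as they close: fully open they stand 13 mm farther back than shut.
Start: joints at [1.138, 0.689, -0.195, 1.565, 0.157, 0.902, -0.215], TCP at [0.281, -0.558, 0.231] pointing down, gripper open.
Joint ranges: [-3.01, 3.01], [-0.46, 2.08], [-1.47, 1.51], [0.13, 2.56], [-1, 4.14], [0.04, 2.09], [-2.66, 2.66]. Speed limits (rad/s): [2.57, 2.57, 3.14, 3.14, 3.14, 3.14, 3.14].

## Interface

Orientations are given as a unit quaternion [x, y, z, w].
In Python, from workcell import * gives the robot as it stands.
- The arm moves only by the tool carry_out, never from a script. Its argument "rows" is a list of rows, each a list of 3 entries, a list of its own where there are three numbers: the opening, from -1 (shut) to 1 (fully open), then the shift along the tool's x, y, z in m, then the turn, a rotation vector about the tool's x, y, z in degrees. A call has exactly 10 rows; each row shifts and turns the commanded pose from where the row before left it, along the tool's axes as they then stand; what a row does not reach is not made up. A row lasts 1/12 s, in which the tool goes at most 41.7 mm and 7.16 degrees, less where a joint would pass 70% of its speed; a pose out of reach is approached as far as the arm can. A call with a gripper value outside its range is refused whole. The fingers move at their own pace and stop on an object; "grip_force" is the grip in N (left out, the last holds). Time passes only in rows, so rows that do not move let the fingers close, or fill a call up. It gives the time, the measured TCP pose, the force and the opening at its end, in the units of the state.
- get_obs(): the state, without advancing time (a new reading comes with each control period).
- camera(name): name is "scene" or "top"; returns a dict with "image" (420x560x3 uint8, red, green, blue), "fx", "fy", "cx", "cy" (pixels), "k1" (the pictures are not rectified: a ray, as slopes to the right and down, at radius r is drawn at 1 + k1 r^2 times it, then the intrinsics apply), "rvec" (rotation vector, rad) and "tvec" (3), from world to camera coordinates, as OpenCV has them. Camera axes: x right, y down, z forward; pixel columns grow to the right and rows downward; lengths in m; the calibration is good to about 2 mm. A picture is of the moment at which its call begins. There is no depth.
- sign_off(): hands the job in, once; it reports no verdict.
The state is a dict: "time": time; "qpos": joint angles; "joint_velocities": joint speeds; "effort": joint torques, N m; "ee_pos": TCP position; "eef_rot": TCP orientation; "ft_force": force on the tool from outside, world axes, zero at the start; "wrist_torque": the same for the moment, N m; "grip_width": finger opening in m.
Only numpy, scipy, OpenCV 4.12 (cv2) and the standard library are available. Lean on these libraries where they do the work, as an engineer would, in place of code of your own. Each camera call takes 0.05 s, during which the arm holds its last target.

## Task

The thin steel slicing plate lies flat on the cutting board, where no finger gets under it. Slide it on the board, tab end first, out over the board's front edge (the one facing you) until the tab can be pinched by its sides, then pick it up there, lay it on the ledges of the slicer's catch box with the broad end going in, and push it under the lips and past the sprung roller catch until it is fully home at the stop with the roller dropped into the plate's rear window. Go gently: do not bear down hard on the plate or the board nor ram the stop, never drop the plate, leave the other things alone, and let go at the end.

Things in the scene. Friction and masses are not known exactly. Their poses are not given: they have to be found in the camera images.
- plate: stainless slicing plate, 160 mm long, 3 mm thick, 0.1 to 0.16 kg, lying on the board, tab to the front edge, within 0.25 rad of the board's yaw. Origin: middle of the length, underside; z up. Along its x: -80 to -40 mm a tab 40 mm wide; -40 to +80 mm a body 64 mm wide; corners rounded 8 mm. Centre of mass x = +14 mm. Windows: slicing, x -2 to 12, |y| < 25 mm; catch (rear), x 39 to 55, |y| < 19 mm
- press_spot (a point): a place on the plate's top face to press on: solid metal between the two windows (plate x = 25.5 mm, z = 3 mm; the solid strip is 27 mm long in x, 64 mm wide). Steel on board or box is smooth (friction about 0.25), so rubber fingertips pressed on with some 8 to 12 N drag the plate along
- tab_end (a point): middle of the end face of the plate's tab (plate x = -80 mm, half its thickness)
- lead_end (a point): middle of the end face of the plate's broad end, which goes into the box first (plate x = +80 mm, half its thickness)
- board: thick light wooden cutting board, 270 (x) x 230 (y) mm, top 40 mm above the table; stands fast. Origin: centre of its underside; its front edge, facing the robot, is at its x = -135 mm. x points away from the robot (turned at most 0.2 rad)
- board_edge (a point): middle of the top of the board's front edge (board x = -135 mm, z = 40 mm)
- catch_box: the slicer's white plastic catch box, 150 (x) x 80 (y) mm, fast on suction feet. Origin: centre of its underside; its x is the way the plate goes in (away from the robot, within 0.25 rad). Level ledges 50 mm above the table (|y| 24 to 34 mm) carry the plate. Side guides on the ledges: 67.5 mm apart, 3 mm high, flared by about 5 mm each side over the first 20 mm
- box_mouth (a point): middle of the box's mouth at half the plate's thickness over the ledges (box x = -75 mm, z = 51.5 mm). From here to box x = 14 mm the ledges are open from above. The front wall below it is 41 mm high; nothing stands in front of the mouth
- box_lips (a point): where the lips over the ledges begin (box x = 25 mm, z = 51.5 mm): from here to the stop they leave 7 mm for the 3 mm plate, and 10 mm before it they are turned up as a lead-in. The bridge over them (box x 24 to 50 mm) is 84 mm high, its knob 102 mm
- box_stop (a point): middle of the stop face, at half the plate's thickness (box x = 70 mm, z = 51.5 mm). Fully home the plate's broad end touches it: plate origin at box x = -10 mm, tab end 15 mm out of the mouth
- catch (a joint): sprung roller catch under the bridge (box x = 37 mm): 0 m when down, up to 0.005 m raised. The roller, 18 mm across, reaches 1.7 mm below the plate's top face; the broad end must lift it, which takes a push of about 4 to 8 N, more than to slide the plate. It rides on the plate and drops into the catch window over the last 3 mm before the stop
- tweezers: bone tweezers of bare steel, 116 x 15 x 9 mm, lying on the cutting board to the left of the plate; a bystander, leave it alone. Origin: centre of its underside
- bowl: small white bowl, 100 mm across, 45 mm high, on the table behind the gap between board and catch box; a bystander, leave it alone. Origin: centre of its underside
- spoon: steel tasting spoon, 134 x 27 x 13 mm, lying on the table between board and catch box; a bystander, leave it alone. Origin: centre of its underside
There are look-alikes about, which are no part of the job. There is more than one size of the plate; the job needs the largest.

How it is judged:
By the outcome, as a careful person would: the job done as asked, in the order asked, and still so for the second after the job is handed in, with the robot touching nothing.
It also fails if it takes over 67 s, if anything falls off the work surface, if the arm or the gripper's body presses on something with over 40 N, if the wrist force passes 120 N, or if a joint passes its speed limit or range.

## Working session

There is one attempt and no reset: what is moved stays moved. The work goes in short steps, Python scripts to look and compute and a tool call to move; the robot and the scene stay as the last step left them, time stands still between calls to the robot, and variables do not carry over. Pictures are saved under pics/ and viewed, and the job is handed in when it is done.

Besides the shell and the picture viewer there is one more tool, called after "Request:" as name(argument=value, ...), one argument or row to a line, values as JSON. carry_out: Moves the arm, as the interface text tells. Its arguments: {"type":"object","properties":{"rows":{"type":"array","items":{"type":"array"}},"grip_force":{"type":"number"}},"required":["rows"]}

```bash
mkdir -p pics; ls
python3 - <<'E'
from workcell import *
import cv2
o=get_obs();print(o)
for n in("scene","top"):
    c=camera(n);cv2.imwrite(f"pics/{n}0.png",c["image"][:,:,::-1]);print(n,{k:v for k,v in c.items() if k!="image"})
E
```

```text
pics
{'time': 0.0, 'qpos': array([ 1.13779497,  0.68999027, -0.19455253,  1.56642297,  0.15728049,
        0.90247906, -0.21508583]), 'joint_velocities': array([-0.00121582,  0.00087937,  0.0001242 ,  0.00285704,  0.00196046,
       -0.00058797,  0.00243559]), 'effort': array([ 1.68354607e-03, -5.39611816e+01, -1.26554500e+00, -1.58540833e+01,
        9.19242098e-03,  9.59012483e-03, -2.01948367e-06]), 'ee_pos': array([ 0.2809379 , -0.55753042,  0.23046007]), 'eef_rot': array([ 9.72870482e-01,  2.31348473e-01, -2.68546422e-04, -9.15082582e-04]), 'ft_force': array([ 0.10596951, -0.08149051, -0.27552944]), 'wrist_torque': array([-0.06164794,  0.0009119 ,  0.01760294]), 'grip_width': 0.08511973362703365}
scene {'fx': 525.6353626117773, 'fy': 525.6353626117773, 'cx': 280.4142269941586, 'cy': 204.2481931829946, 'k1': -0.19103867429411697, 'rvec': array([ 0.83787386, -2.30839879,  1.32127976]), 'tvec': array([0.4516339 , 0.23818801, 1.14979992])}
top {'fx': 409.7265877166349, 'fy': 409.7265877166349, 'cx': 279.8665002008495, 'cy': 212.67951084482266, 'k1': 0.025750765980249, 'rvec': array([ 2.14544891, -2.17912407,  0.10673631]), 'tvec': array([0.01962374, 0.59889227, 1.089569  ])}
```

View pics/scene0.png

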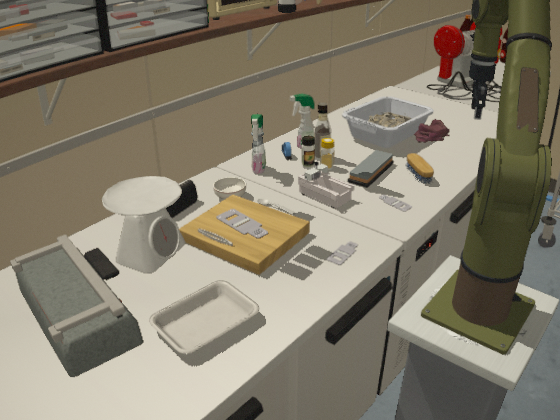

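View pics/top0.png

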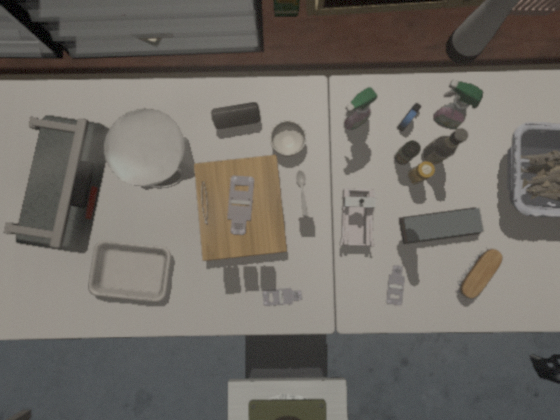

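The plate on the board is at top px (240,205). There are two look-alikes on the table, at top px (282,297) and (396,285). The catch box is at top px (358,218), the spoon at (304,192) and the tweezers at (205,200). I'll enlarge these to confirm.

```bash
cat > h.py <<'E'
import numpy as np, cv2
from workcell import *
from scipy.optimize import least_squares
from scipy.spatial.transform import Rotation as R
def proj(c,P):
    P=np.atleast_2d(P); Rm=cv2.Rodrigues(c["rvec"])[0]; q=P@Rm.T+c["tvec"]
    s=q[:,:2]/q[:,2:]; r2=(s**2).sum(1,keepdims=True); s=s*(1+c["k1"]*r2)
    return s*[c["fx"],c["fy"]]+[c["cx"],c["cy"]]
def ray(c,uv):
    uv=np.atleast_2d(uv).astype(float); K=np.array([[c["fx"],0,c["cx"]],[0,c["fy"],c["cy"]],[0,0,1]])
    s=cv2.undistortPoints(uv[:,None],K,np.array([c["k1"],0,0,0,0.]))[:,0]
    Rm=cv2.Rodrigues(c["rvec"])[0]; d=np.c_[s,np.ones(len(s))]@Rm
    return -Rm.T@c["tvec"],d/np.linalg.norm(d,axis=1,keepdims=True)
def onz(c,uv,z):
    o,d=ray(c,uv); return o+d*((z-o[2])/d[:,2])[:,None]
def tri(c1,u1,c2,u2):
    o1,d1=ray(c1,u1);o2,d2=ray(c2,u2);out=[]
    for a,b in zip(d1,d2):
        t=np.linalg.lstsq(np.c_[a,-b],o2-o1,rcond=None)[0]; p,q=o1+a*t[0],o2+b*t[1]
        out.append(np.r_[(p+q)/2,np.linalg.norm(p-q)])
    return np.array(out)
def crop(c,x0,y0,w,h,s,fn,pts=None):
    im=cv2.resize(c["image"][y0:y0+h,x0:x0+w,::-1],None,fx=s,fy=s,interpolation=cv2.INTER_CUBIC)
    if pts is not None:
        for col,L in pts:
            for a in L: cv2.circle(im,(int((a[0]-x0+.5)*s),int((a[1]-y0+.5)*s)),2,col,-1)
    cv2.imwrite(fn,im)
def pose(x,y,yaw,P,z=0):
    P=np.atleast_2d(P).astype(float)
    c,s=np.cos(yaw),np.sin(yaw)
    return np.c_[x+c*P[:,0]-s*P[:,1],y+s*P[:,0]+c*P[:,1],z+P[:,2]]
E
python3 - <<'E'
from h import *
c=camera("top");crop(c,185,145,130,110,6,"pics/t1.png");crop(c,330,175,60,85,7,"pics/t3.png")
s=camera("scene");crop(s,175,170,140,100,5.7,"pics/s1.png");crop(s,290,155,80,60,9,"pics/s3.png")
crop(c,180,160,240,160,3.3,"pics/t5.png")
E
```

```text
(no output)
```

View pics/t1.png

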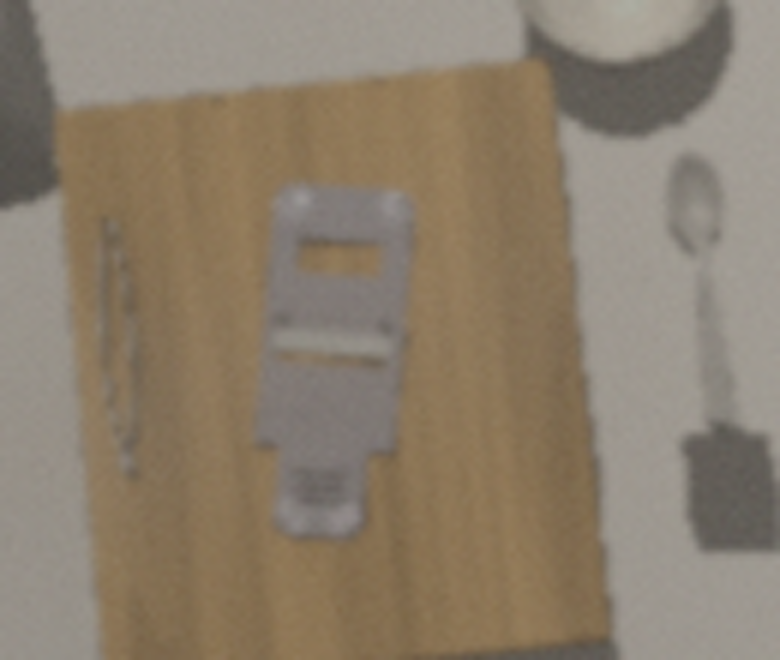

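View pics/s1.png

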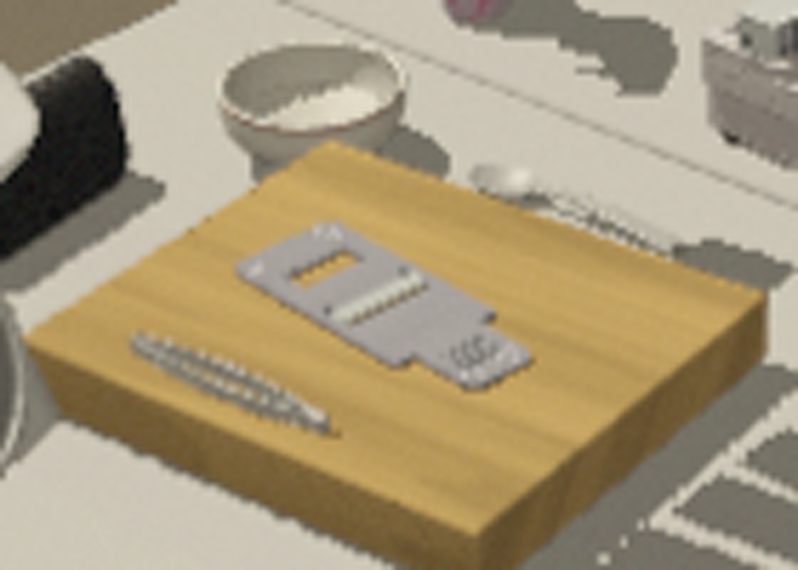

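View pics/t3.png

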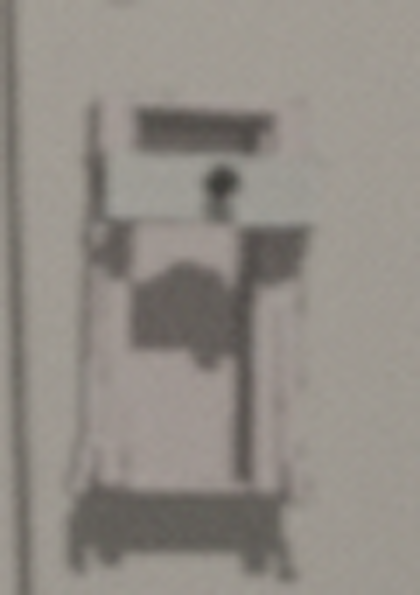

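View pics/s3.png

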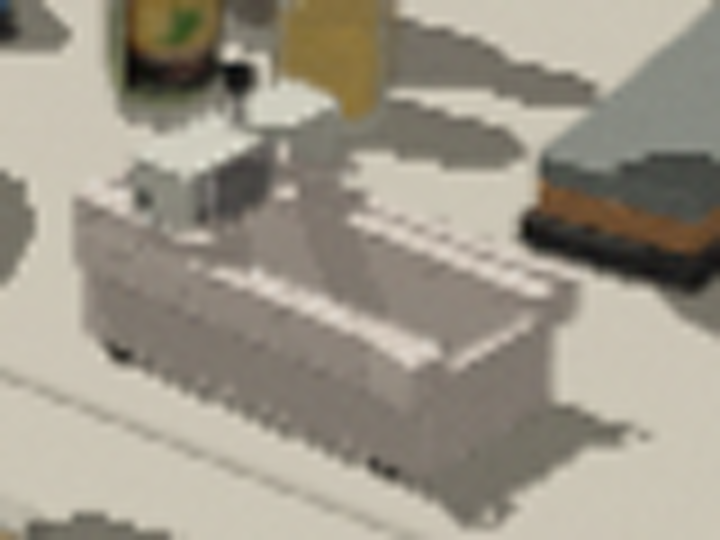

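View pics/t5.png

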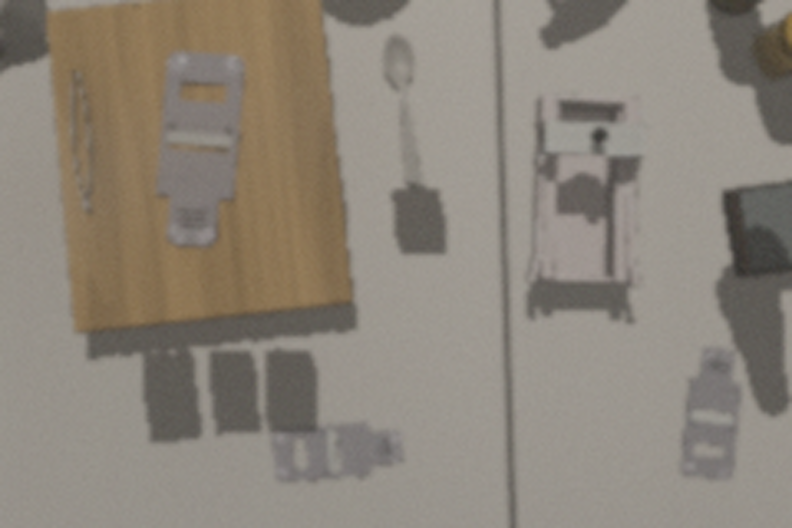

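```bash
cat > fit.py <<'E'
from h import *
from scipy.optimize import minimize
def arc(cx,cy,r,a0): 
    t=np.radians(np.linspace(a0,a0+90,6)); return np.c_[cx+r*np.cos(t),cy+r*np.sin(t)]
r=.008
OUT=np.vstack([arc(.08-r,.032-r,r,0),[[-.04,.032],[-.04,.02]],arc(-.08+r,.02-r,r,90),arc(-.08+r,-.02+r,r,180),[[-.04,-.02],[-.04,-.032]],arc(.08-r,-.032+r,r,270)])
W2=np.array([[.039,-.019],[.055,-.019],[.055,.019],[.039,.019]])
S=8
def render(c,polys,roi):
    x0,y0,w,h=roi; m=np.zeros((h*S,w*S),np.uint8)
    for P,v in polys:
        uv=(proj(c,P)-[x0,y0]+.5)*S-.5
        cv2.fillPoly(m,[np.round(uv*16).astype(np.int32)],v,shift=4)
    return cv2.GaussianBlur(cv2.resize(m,(w,h),interpolation=cv2.INTER_AREA).astype(float)/255,(0,0),.7)
def sat(c,roi):
    x0,y0,w,h=roi; i=c["image"][y0:y0+h,x0:x0+w].astype(float); i=i[:,:,0]-i[:,:,2]
    return cv2.GaussianBlur(i,(0,0),.6)
def cost(T,I):
    T=T-T.mean();I=I-I.mean(); b=(T*I).sum()/(T*T).sum()
    return ((I-b*T)**2).mean()/(I**2).mean()
def p3(x,y,yaw,P2,z): return pose(x,y,yaw,np.c_[P2,np.zeros(len(P2))],z)
def plate_polys(v): 
    x,y,yaw,z=v; return [(p3(x,y,yaw,OUT,z+.003),255),(p3(x,y,yaw,W2,z+.003),0)]
def hullpoly(c,v,h):
    P=pose(v[0],v[1],v[2],[[a,b,z] for a in(-.135,.135) for b in(-.115,.115) for z in(0,h)])
    return P
E
python3 - <<'E'
from fit import *
cs=[camera("top"),camera("scene")]
c,s=cs
# inits
g=onz(c,[[239,204]],.043)[0];print(g)
rois=[(214,170,50,70),(210,203,64,40)]
def f(v,which=(0,1)): return sum(cost(render(cs[i],plate_polys(v),rois[i]),sat(cs[i],rois[i])) for i in which)
for w in((0,),(1,),(0,1)):
    free=[0,1,2,3] if len(w)==2 else [0,1,2]
    b=None
    for y0 in(-.15,0.,.15):
        def ff(u): v=np.r_[u,.04][:4] if len(u)==3 else u; return f(v,w)
        u0=np.r_[g[:2],y0,.04][:len(free)]
        sim=np.vstack([u0]+[u0+np.eye(len(free))[k]*[.01,.01,.1,.01][k] for k in free])
        q=minimize(ff,u0,method="Nelder-Mead",options=dict(initial_simplex=sim,xatol=1e-5,fatol=1e-7,maxiter=300))
        if b is None or q.fun<b.fun:b=q
    print(w,b.x.round(4),b.fun)
v=b.x
def edgepts(P,n=15): 
    Q=np.vstack([P,P[:1]]);return np.vstack([np.linspace(Q[i],Q[i+1],n) for i in range(len(P))])
pts=[[( (0,0,255),proj(k,edgepts(P))) for P,_ in plate_polys(v)] for k in cs]
# board
def fb(v,show=False):
    tot=0
    for k,roi in((c,(185,140,112,132)),(s,(170,183,150,95))):
        uv=proj(k,hullpoly(k,v,v[3])).astype(np.float32); h=cv2.convexHull(uv)[:,0]
        x0,y0,w,hh=roi;m=np.zeros((hh*S,w*S),np.uint8);cv2.fillPoly(m,[np.round((((h-[x0,y0]+.5)*S-.5))*16).astype(np.int32)],255,shift=4)
        T=cv2.GaussianBlur(cv2.resize(m,(w,hh),interpolation=cv2.INTER_AREA).astype(float)/255,(0,0),.7)
        for P,vv in plate_polys(b.x):
            pass
        pl=render(k,plate_polys(b.x)[:1],roi); I=sat(k,roi); M=pl<.01
        M&=cv2.erode((np.ones_like(T)),None)>0
        tot+=cost(T[M],I[M])
    return tot
u0=np.r_[onz(c,[[240,206]],.04)[0][:2],-.07,.04];bb=None
for y0 in(-.1,0,.1):
    u0[2]=y0
    sim=np.vstack([u0]+[u0+np.eye(4)[k]*[.015,.015,.1,.01][k] for k in range(4)])
    q=minimize(fb,u0,method="Nelder-Mead",options=dict(initial_simplex=sim,xatol=1e-5,fatol=1e-7,maxiter=400))
    if bb is None or q.fun<bb.fun:bb=q
print("board",bb.x.round(4),bb.fun)
top=pose(*bb.x[:3],[[-.135,-.115,bb.x[3]],[.135,-.115,bb.x[3]],[.135,.115,bb.x[3]],[-.135,.115,bb.x[3]]])
for k,pp in zip(cs,pts): pp.append(((0,255,0),proj(k,edgepts(top,60))))
crop(c,185,145,130,120,5,"pics/t6.png",pts[0]);crop(s,175,170,140,100,5.7,"pics/s6.png",pts[1])
for n,k,r in(("t",c,(325,180,60,75)),("s",s,(290,155,80,60))):
    i=k["image"].copy();x0,y0,w,h=r
    sub=i[y0:y0+h,x0:x0+w].astype(float);lo,hi=np.percentile(sub,[3,99.7]);k["image"]=np.clip((i-lo)*255/(hi-lo),0,255).astype(np.uint8)
    crop(k,*r,8 if n=="t" else 10,f"pics/{n}7.png")
E
```

```text
[0.62348096 0.12096834 0.043     ]
(0,) [ 0.6214  0.1187 -0.0877] 0.030305391811489214
(1,) [ 0.6194  0.1212 -0.0949] 0.24979472483992876
(0, 1) [ 0.6214  0.1192 -0.09    0.0385] 0.2815126425039432
board [0.6185 0.1191 0.0908 0.0371] 0.2156039789938083
```

View pics/t6.png

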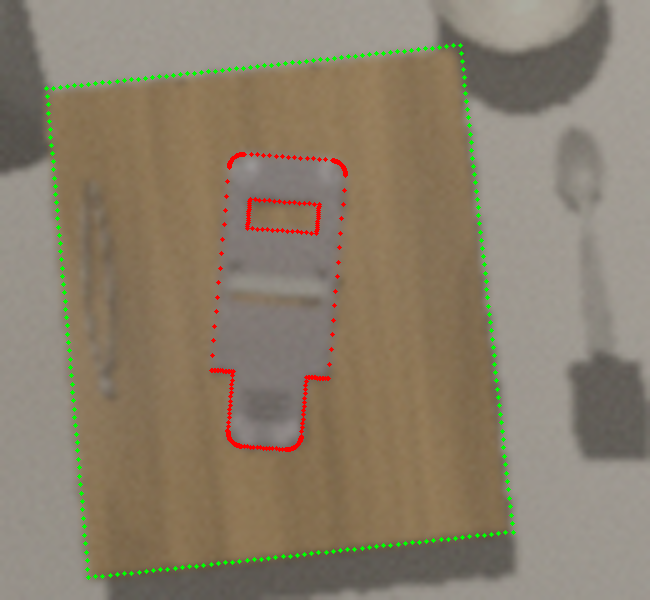

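View pics/s6.png

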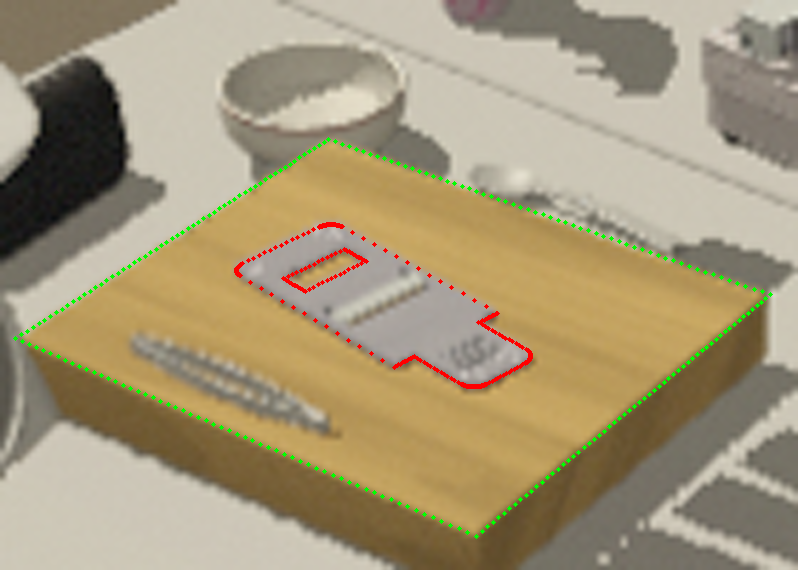

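View pics/t7.png

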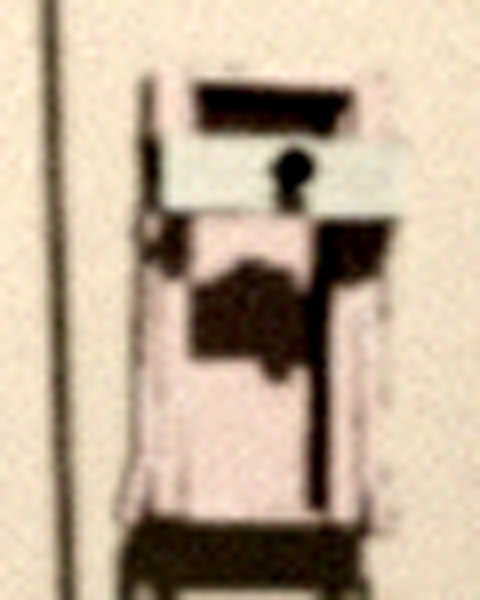

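View pics/s7.png

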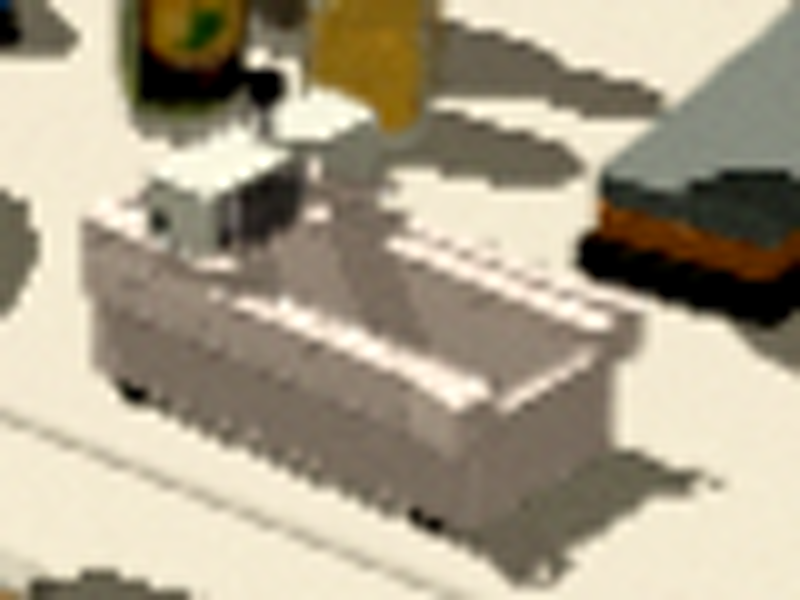

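The overlays fit the board plate at full size (160 x 64 mm), so it is the one meant. The two on the table are shorter, about 125 mm. Next I'll fit the box.

```bash
cat > boxov.py <<'E'
from h import *
def wire(v,z0=0):
    def seg(a,b,n=40): return np.linspace(a,b,n)
    L=[]
    for z in(.053,.0):
        q=[[-.075,-.04,z],[.075,-.04,z],[.075,.04,z],[-.075,.04,z]]
        L+= [(((0,0,255) if z else (255,128,0)),np.vstack([seg(q[i],q[(i+1)%4]) for i in range(4)]))]
    q=[[.024,-.04,.084],[.05,-.04,.084],[.05,.04,.084],[.024,.04,.084]]
    L+=[((0,160,0),np.vstack([seg(q[i],q[(i+1)%4]) for i in range(4)]))]
    L+=[((255,0,255),np.array([[.037,0,.102]]))]
    L+=[((200,200,0),np.vstack([seg([-.075,s*.024,.05],[.07,s*.024,.05]) for s in(-1,1)]))]
    return [(c,pose(*v,P)) for c,P in L]
def draw(c,v,r,s,fn):
    x0,y0,w,h=r;k=dict(c);i=c["image"];sub=i[y0:y0+h,x0:x0+w].astype(float);lo,hi=np.percentile(sub,[3,99.7])
    k["image"]=np.clip((i-lo)*255/(hi-lo),0,255).astype(np.uint8)
    x=cv2.resize(k["image"][y0:y0+h,x0:x0+w,::-1],None,fx=s,fy=s,interpolation=cv2.INTER_CUBIC)
    for col,P in wire(v):
        for a in proj(c,P): cv2.circle(x,(int((a[0]-x0+.5)*s),int((a[1]-y0+.5)*s)),1,col,-1)
    cv2.imwrite(fn,x)
E
python3 - <<'E'
from boxov import *
t=camera("top");s=camera("scene")
T=lambda x,y:((x+.5)/8+325-.5,(y+.5)/8+180-.5)
Sx=lambda x,y:((x+.5)/10+290-.5,(y+.5)/10+155-.5)
print(onz(t,[T(125,520),T(380,530),T(148,75),T(385,72)],.053).round(4))
print("bridge",onz(t,[T(160,137),T(405,140),T(400,213),T(160,212)],.084).round(4))
print("knob",tri(t,[T(293,165)],s,[Sx(265,82)]).round(4))
B=onz(t,[T(160,137),T(405,140),T(400,213),T(160,212)],.084)
M=onz(t,[T(125,520),T(380,530),T(148,75),T(385,72)],.053)
m=(M[0]+M[1])/2;b=(M[2]+M[3])/2;yaw=np.arctan2(*(b-m)[[1,0]]);x,y=((m+b)/2)[:2];print(x,y,yaw)
# fit: correspondences
obj=np.array([[.05,.04,.084],[.05,-.04,.084],[.024,-.04,.084],[.024,.04,.084],[.037,0,.1]]);px=np.array([T(160,137),T(405,140),T(400,213),T(160,212),T(293,167)])
f=lambda v:(proj(t,pose(*v,obj))-px).ravel()
q=least_squares(f,[x,y,yaw]);print(q.x.round(4),f(q.x).round(2))
draw(t,q.x,(325,180,60,75),8,"pics/t8.png");draw(s,q.x,(290,155,80,60),10,"pics/s8.png")
E
```

```text
[[ 0.5091 -0.149   0.053 ]
 [ 0.5045 -0.2332  0.053 ]
 [ 0.6586 -0.1613  0.053 ]
 [ 0.6582 -0.2409  0.053 ]]
bridge [[ 0.6329 -0.16    0.084 ]
 [ 0.6306 -0.2397  0.084 ]
 [ 0.6066 -0.2371  0.084 ]
 [ 0.6082 -0.1592  0.084 ]]
knob [[ 0.62   -0.2     0.1015  0.0015]]
0.5825834028896454 -0.1960926662657268 -0.06603318650343769
[ 0.5827 -0.1981 -0.0289] [-0.17 -0.35 -0.07 -0.36  0.66  0.39 -0.14  0.14 -0.27  0.18]
```

View pics/t8.png

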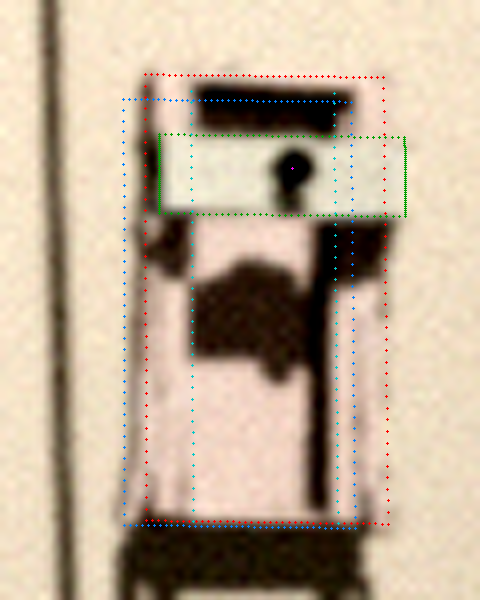

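View pics/s8.png

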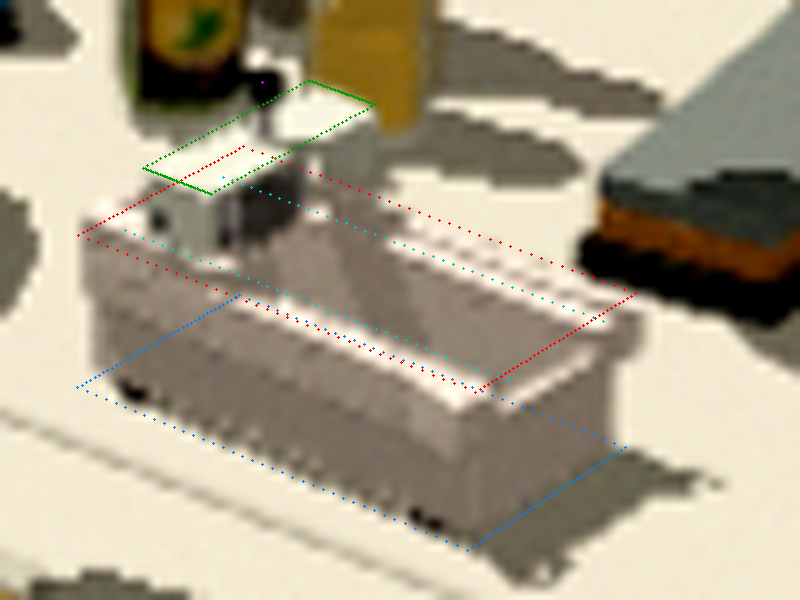

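Run:
```python
from boxov import *
import pickle
t=camera("top");s=camera("scene")
t["image"]=np.mean([t["image"]]+[camera("top")["image"] for _ in range(9)],0)
s["image"]=np.mean([s["image"]]+[camera("scene")["image"] for _ in range(3)],0)
pickle.dump((t,s),open("avg.pkl","wb"))
for k,r,sc,fn in((t,(335,185,45,65),9,"pics/t9.png"),(s,(292,158,70,55),11,"pics/s9.png")):
    x0,y0,w,h=r;i=k["image"][y0:y0+h,x0:x0+w]
    i=np.stack([np.clip((i[...,c]-np.percentile(i[...,c],10))*255/np.ptp(np.percentile(i[...,c],[10,99.5])),0,255) for c in(2,1,0)],-1)
    cv2.imwrite(fn,cv2.resize(i.astype(np.uint8),None,fx=sc,fy=sc,interpolation=cv2.INTER_CUBIC))
print(get_obs()["time"])
```

```text
1.1
```

View pics/t9.png

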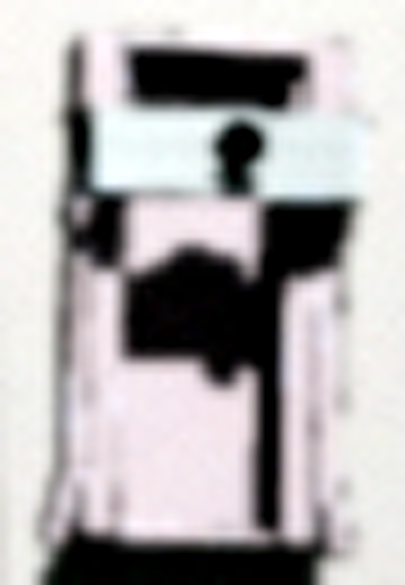

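View pics/s9.png

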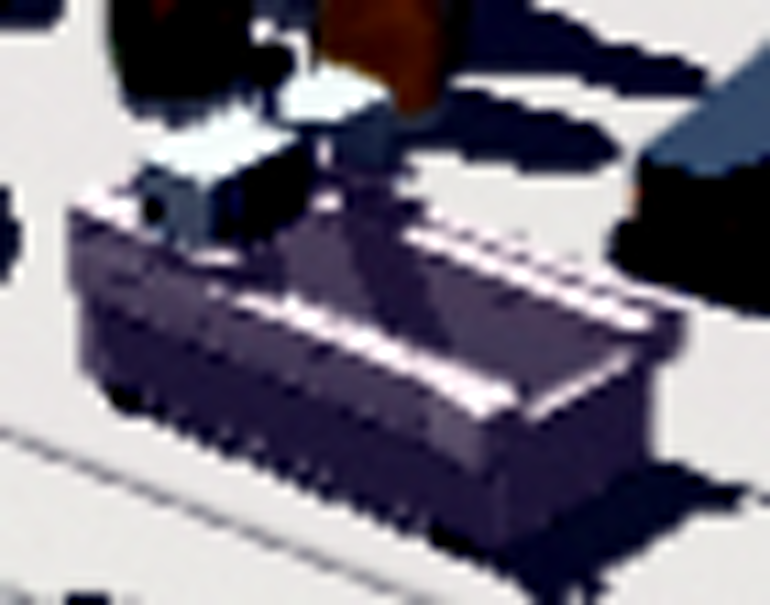

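Run:
```python
from boxov import *
import pickle
t,s=pickle.load(open("avg.pkl","rb"))
x0,y0,w,h=335,185,45,65;i=t["image"][y0:y0+h,x0:x0+w]
L=i.sum(-1)
a=(i[...,0]-i[...,1])/L; b=(i[...,0]-i[...,2])/L
out=[]
for k in(a,b):
    lo,hi=np.percentile(k,[2,98]);g=np.clip((k-lo)*255/(hi-lo),0,255).astype(np.uint8)
    out.append(cv2.resize(g,None,fx=8,fy=8,interpolation=cv2.INTER_CUBIC))
cv2.imwrite("pics/t10.png",np.hstack(out))
```

```text
(no output)
```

View pics/t10.png

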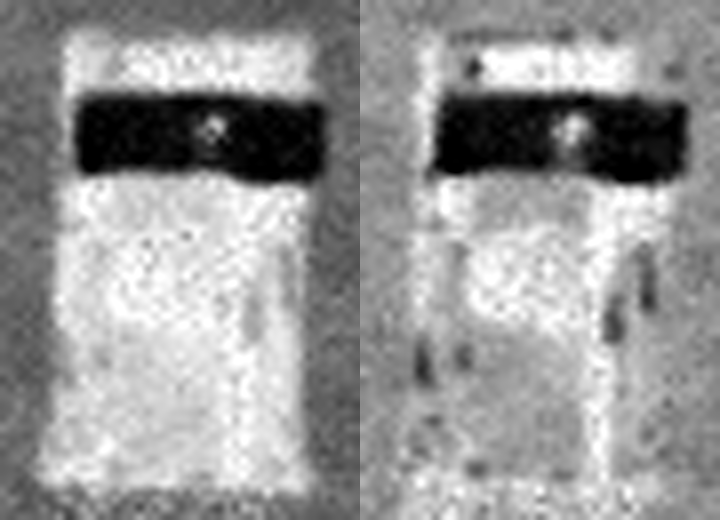

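```bash
cat > boxfit.py <<'E'
from fit import *
import pickle
def fitbox(t,roi=(335,187,45,60),extra_mask=None):
    x0,y0,w,h=roi;i=t["image"][y0:y0+h,x0:x0+w].astype(float)
    I=(i[...,0]-i[...,1])/i.sum(-1); I=cv2.GaussianBlur(I,(0,0),.5)
    M=np.ones(I.shape,bool) if extra_mask is None else extra_mask
    def mask(polys):
        m=np.zeros((h*S,w*S),np.uint8)
        for P in polys:
            uv=cv2.convexHull(((proj(t,P)-[x0,y0]+.5)*S-.5).astype(np.float32))[:,0]
            cv2.fillPoly(m,[np.round(uv*16).astype(np.int32)],255,shift=4)
        return cv2.GaussianBlur(cv2.resize(m,(w,h),interpolation=cv2.INTER_AREA)/255.,(0,0),.8)
    def comp(v):
        x,y,yaw,W,fl=v
        bx=[[a,b,z] for a in(-.075,.075) for b in(-W,W) for z in(.035,.053)]
        f=[[-.075,-W-fl,.053],[-.055,-W,.053],[-.055,W,.053],[-.075,W+fl,.053]]
        br=[[a,b,.084] for a in(.024,.05) for b in(-.04,.04)]
        return mask([pose(x,y,yaw,bx),pose(x,y,yaw,f)]),mask([pose(x,y,yaw,br)])
    def c(v):
        B,G=comp(v);A=np.stack([np.ones(I.shape),B*(1-G),G],-1)[M]
        r=np.linalg.lstsq(A,I[M],rcond=None); return r[1][0]/((I[M]-I[M].mean())**2).sum()
    best=None
    for yw in(-.1,-.05,0):
        u0=np.array([.583,-.198,yw,.039,.004]);sim=np.vstack([u0]+[u0+np.eye(5)[k]*[.006,.006,.05,.003,.003][k] for k in range(5)])
        q=minimize(c,u0,method="Nelder-Mead",options=dict(initial_simplex=sim,xatol=1e-5,fatol=1e-8,maxiter=600))
        if best is None or q.fun<best.fun:best=q
        print(q.x.round(4),q.fun)
    return best
E
python3 - <<'E'
from boxfit import *
t,s=pickle.load(open("avg.pkl","rb"));fitbox(t)
E
```

```text
[ 0.5822 -0.1967 -0.0507  0.0389  0.006 ] 0.07416244269867003
[ 0.5823 -0.1966 -0.0532  0.0389  0.0058] 0.07512257863839847
[ 0.5823 -0.1966 -0.0542  0.0393  0.0059] 0.07426138389386243
```

Request:
carry_out(
  rows=[
    [-1,[0.0315,-0.0219,0],[0,0,0]],
    [-1,[0.0315,-0.0219,0],[0,0,0]],
    [-1,[0.0315,-0.0219,0],[0,0,0]],
    [-1,[0.0315,-0.0219,0],[0,0,0]],
    [-1,[0.0315,-0.0219,0],[0,0,0]],
    [-1,[0.0315,-0.0219,0],[0,0,0]],
    [-1,[0.0315,-0.0219,0],[0,0,0]],
    [-1,[0.0315,-0.0219,0],[0,0,0]],
    [-1,[0.0315,-0.0219,0],[0,0,0]],
    [-1,[0.0315,-0.0219,0],[0,0,0]],
  ],
)

```text
time: 1.93
ee_pos: [0.4648, -0.2192, 0.2315]
eef_rot: [0.973, 0.231, 0.0, 0.0]
ft_force: [1.0, 0.3, 0.7]
grip_width: 0.0002
```

Request:
carry_out(
  rows=[
    [-1,[0.0315,-0.0219,0],[0,0,0]],
    [-1,[0.0315,-0.0219,0],[0,0,0]],
    [-1,[0.0315,-0.0219,0],[0,0,0]],
    [-1,[0.0315,-0.0219,0],[0,0,0]],
    [-1,[0.0315,-0.0219,0],[0,0,0]],
    [-1,[0.0315,-0.0219,0],[0,0,0]],
    [-1,[0.0315,-0.0219,0],[0,0,0]],
    [-1,[0.0315,-0.0219,0],[0,0,0]],
    [-1,[0.0315,-0.0219,0],[0,0,0]],
    [-1,[0.0315,-0.0219,0],[0,0,0]],
  ],
)

```text
time: 2.77
ee_pos: [0.6474, 0.1184, 0.2314]
eef_rot: [0.973, 0.231, 0.0, 0.0]
ft_force: [0.2, -0.8, -0.1]
grip_width: -0.0002
```

Request:
carry_out(
  rows=[
    [-1,[0,0,0],[0,0,5.32]],
    [-1,[0,0,0],[0,0,5.32]],
    [-1,[0,0,0],[0,0,5.32]],
    [-1,[0,0,0],[0,0,5.32]],
    [-1,[0,0,0],[0,0,5.32]],
    [-1,[0,0,0],[0,0,5.32]],
    [-1,[0,0,0.03],[0,0,0]],
    [-1,[0,0,0.03],[0,0,0]],
    [-1,[0,0,0],[0,0,0]],
    [-1,[0,0,0],[0,0,0]],
  ],
)

```text
time: 3.6
ee_pos: [0.6456, 0.1164, 0.1701]
eef_rot: [0.999, -0.045, -0.002, 0.0]
ft_force: [0.4, 0.0, 0.7]
grip_width: -0.0
```

Request:
carry_out(
  rows=[
    [-1,[0,0,0.025],[0,0,0]],
    [-1,[0,0,0.025],[0,0,0]],
    [-1,[0,0,0.025],[0,0,0]],
    [-1,[0,0,0.025],[0,0,0]],
    [-1,[0,0,0.013],[0,0,0]],
    [-1,[0,0,0.007],[0,0,0]],
    [-1,[0,0,0.002],[0,0,0]],
    [-1,[0,0,0.001],[0,0,0]],
    [-1,[0,0,0],[0,0,0]],
    [-1,[0,0,0],[0,0,0]],
  ],
)

```text
time: 4.43
ee_pos: [0.6479, 0.1167, 0.0498]
eef_rot: [0.999, -0.045, 0.001, -0.0]
ft_force: [-0.7, 0.3, -0.3]
grip_width: -0.0001
```

Run:
```python
from h import *
o=get_obs();print(o["ee_pos"].round(4),o["ft_force"].round(2))
crop(camera("top"),205,160,80,90,6.5,"pics/t11.png")
```

```text
[0.6479 0.1167 0.0498] [-0.74  0.25 -0.27]
```

View pics/t11.png

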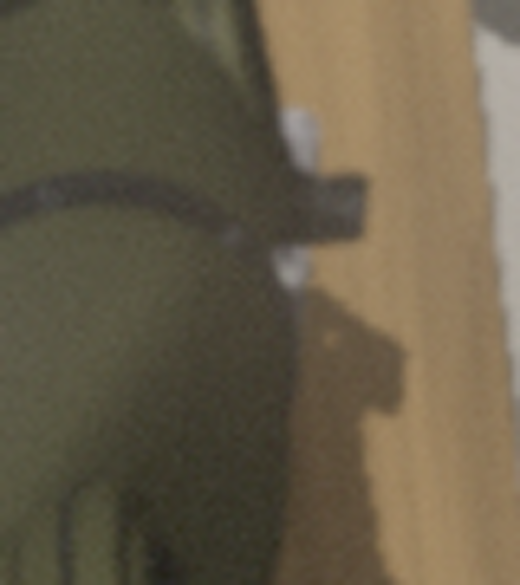

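The arm hides the plate in the top view, so I'll find contact by force.

Request:
carry_out(
  rows=[
    [-1,[0,0,0.001],[0,0,0]],
    [-1,[0,0,0.001],[0,0,0]],
    [-1,[0,0,0.001],[0,0,0]],
    [-1,[0,0,0.001],[0,0,0]],
    [-1,[0,0,0.001],[0,0,0]],
    [-1,[0,0,0.0005],[0,0,0]],
    [-1,[0,0,0.0005],[0,0,0]],
    [-1,[0,0,0.0005],[0,0,0]],
    [-1,[0,0,0],[0,0,0]],
    [-1,[0,0,0],[0,0,0]],
  ],
)

```text
time: 5.32
ee_pos: [0.6467, 0.1165, 0.0432]
eef_rot: [0.999, -0.045, 0.0, -0.0]
ft_force: [-2.7, -0.1, 11.2]
grip_width: -0.0003
```

Request:
carry_out(
  rows=[
    [-1,[-0.001,0,0],[0,0,0]],
    [-1,[-0.002,0,0],[0,0,0]],
    [-1,[-0.002,0,0],[0,0,0]],
    [-1,[-0.002,0,0],[0,0,0]],
    [-1,[-0.002,0,0],[0,0,0]],
    [-1,[-0.002,0,0],[0,0,0]],
    [-1,[-0.002,0,0],[0,0,0]],
    [-1,[-0.002,0,0],[0,0,0]],
    [-1,[0,0,0],[0,0,0]],
    [-1,[0,0,0],[0,0,0]],
  ],
)

```text
time: 6.15
ee_pos: [0.6339, 0.118, 0.0432]
eef_rot: [0.999, -0.045, 0.002, -0.0]
ft_force: [1.1, 0.0, 6.5]
grip_width: -0.0001
```

Run:
```python
from h import *
crop(camera("scene"),175,150,140,115,5,"pics/s12.png")
print(get_obs()["ft_force"].round(1))
```

```text
[ 0.8 -0.4  6. ]
```

View pics/s12.png

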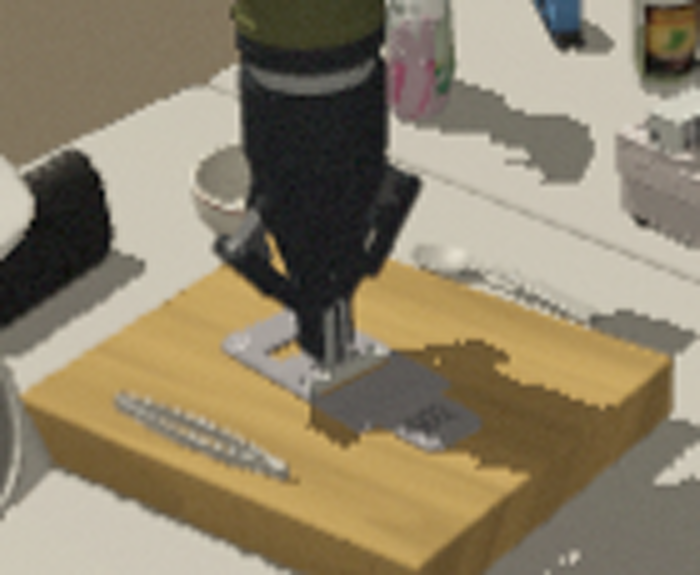

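Request:
carry_out(
  rows=[
    [-1,[-0.002,0,0.0003],[0,0,0]],
    [-1,[-0.004,0,0.0002],[0,0,0]],
    [-1,[-0.004,0,0],[0,0,0]],
    [-1,[-0.004,0,0],[0,0,0]],
    [-1,[-0.004,0,0],[0,0,0]],
    [-1,[-0.004,0,0],[0,0,0]],
    [-1,[-0.004,0,0],[0,0,0]],
    [-1,[-0.003,0,0],[0,0,0]],
    [-1,[-0.001,0,0],[0,0,0]],
    [-1,[0,0,0],[0,0,0]],
  ],
)

```text
time: 7.03
ee_pos: [0.6049, 0.1209, 0.0431]
eef_rot: [0.999, -0.045, 0.003, -0.001]
ft_force: [2.2, 0.7, 8.5]
grip_width: -0.0
```

Request:
carry_out(
  rows=[
    [-1,[-0.002,0,0.0002],[0,0,0]],
    [-1,[-0.004,0,0],[0,0,0]],
    [-1,[-0.005,0,0],[0,0,0]],
    [-1,[-0.005,0,0],[0,0,0]],
    [-1,[-0.005,0,0],[0,0,0]],
    [-1,[-0.005,0,0],[0,0,0]],
    [-1,[-0.004,0,0],[0,0,0]],
    [-1,[-0.003,0,0],[0,0,0]],
    [-1,[-0.001,0,0],[0,0,0]],
    [-1,[0,0,0],[0,0,0]],
  ],
)

```text
time: 7.87
ee_pos: [0.5717, 0.1241, 0.0431]
eef_rot: [0.999, -0.045, 0.004, -0.001]
ft_force: [2.8, -1.2, 9.3]
grip_width: 0.0
```

Run:
```python
from h import *
crop(camera("scene"),175,150,150,115,5,"pics/s13.png")
print(get_obs()["ft_force"].round(1))
```

```text
[ 2.3 -1.2 10.6]
```

View pics/s13.png

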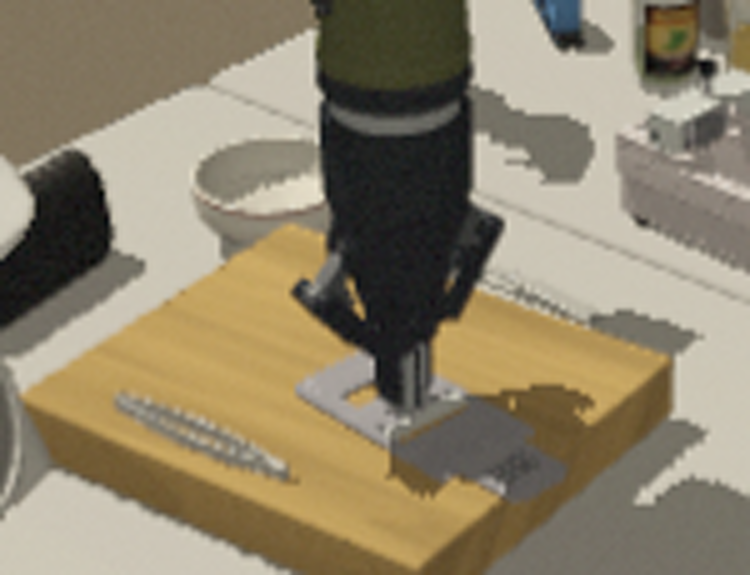

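The plate follows without slipping; the tab end at crop (530,495) is now at the front edge.

Request:
carry_out(
  rows=[
    [-1,[-0.002,0,0],[0,0,0]],
    [-1,[-0.004,0,0],[0,0,0]],
    [-1,[-0.005,0,0],[0,0,0]],
    [-1,[-0.005,0,0],[0,0,0]],
    [-1,[-0.005,0,0],[0,0,0]],
    [-1,[-0.005,0,0],[0,0,0]],
    [-1,[-0.004,0,0],[0,0,0]],
    [-1,[-0.002,0,0],[0,0,0]],
    [-1,[-0.001,0,0],[0,0,0]],
    [-1,[0,0,0],[0,0,0]],
  ],
)

```text
time: 8.75
ee_pos: [0.5394, 0.1271, 0.0431]
eef_rot: [0.999, -0.045, 0.004, -0.001]
ft_force: [3.0, 0.1, 12.2]
grip_width: -0.0
```

Request:
carry_out(
  rows=[
    [-1,[0,0,-0.002],[0,0,0]],
    [-1,[0,0,-0.005],[0,0,0]],
    [-1,[0,0,-0.02],[0,0,0]],
    [-1,[0,0,-0.035],[0,0,0]],
    [0.5,[0,0.03,-0.035],[0,0,0]],
    [0.5,[0,0.04,-0.02],[0,0,0]],
    [0.5,[0,0.04,0],[0,0,0]],
    [0.5,[0,0.03,0],[0,0,0]],
    [0.5,[0,0,0],[0,0,0]],
    [0.5,[0,0,0],[0,0,0]],
  ],
)

```text
time: 9.58
ee_pos: [0.5223, -0.0098, 0.1535]
eef_rot: [0.999, -0.048, -0.0, 0.001]
ft_force: [-0.1, 1.3, 0.3]
grip_width: 0.0642
```

Run:
```python
from h import *
print(get_obs()["ft_force"].round(1))
crop(camera("scene"),175,150,150,115,5,"pics/s14.png")
crop(camera("top"),185,145,130,130,4.6,"pics/t14.png")
```

```text
[-0.1  1.3  0.3]
```

View pics/s14.png

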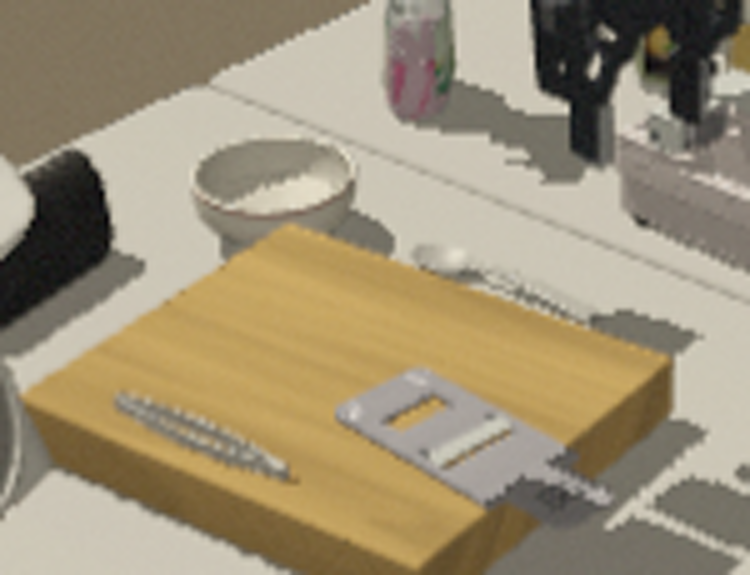

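View pics/t14.png

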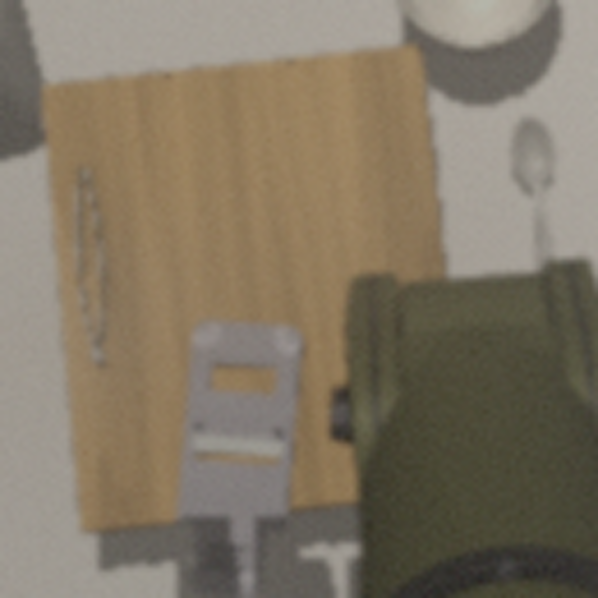

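Run:
```python
from fit import *
cs=[camera("top"),camera("scene")]
top=pose(.6185,.1191,.0908,[[-.131,-.115,.0385],[.131,-.115,.0385],[.131,.115,.0385],[-.131,.115,.0385]])
rois=[(218,206,40,60),(236,217,68,40)]
Ms=[render(k,[(top,255)],r)>.98 for k,r in zip(cs,rois)]
def f(v,which): return sum(cost(render(cs[i],plate_polys([*v,.0395]),rois[i])[Ms[i]],sat(cs[i],rois[i])[Ms[i]]) for i in which)
for w in((0,),(1,),(0,1)):
    u0=np.array([.5141,.1298,-.09]);sim=np.vstack([u0]+[u0+np.eye(3)[k]*[.006,.006,.05][k] for k in range(3)])
    q=minimize(lambda v:f(v,w),u0,method="Nelder-Mead",options=dict(initial_simplex=sim,xatol=1e-5,fatol=1e-7));print(w,q.x.round(4),q.fun)
    if w==(0,): v=q.x
for k,fn,r,sc in((cs[0],"pics/t15.png",(205,190,70,90),6.5),(cs[1],"pics/s15.png",(225,205,90,60),8)):
    crop(k,*r,sc,fn,[((0,0,255),proj(k,P)) for P,_ in plate_polys([*v,.0395])])
```

```text
(0,) [ 0.5141  0.129  -0.0853] 0.0530117931291166
(1,) [ 0.5139  0.131  -0.0891] 0.030937779753298297
(0, 1) [ 0.514   0.13   -0.0909] 0.09283547107589357
```

View pics/t15.png

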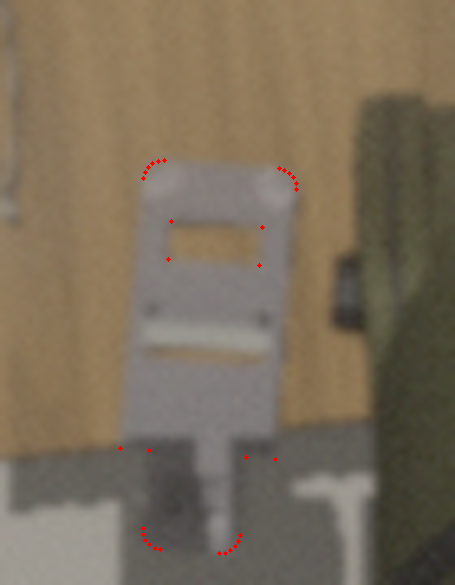

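View pics/s15.png

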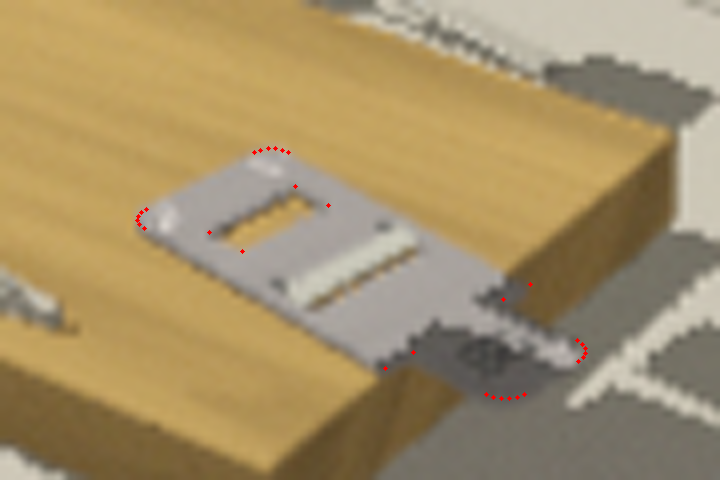

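Request:
carry_out(
  rows=[
    [0.5,[-0.017,-0.0277,0.008],[0,0,0]],
    [0.5,[-0.017,-0.0277,0.008],[0,0,0]],
    [0.5,[-0.017,-0.0277,0.008],[0,0,0]],
    [0.5,[-0.017,-0.0277,0.008],[0,0,0]],
    [0.5,[-0.0168,-0.0276,0.008],[0,0,0]],
    [0.5,[0,0,0],[0,0,0]],
    [0.5,[0,0,0.015],[0,0,0]],
    [0.5,[0,0,0.01],[0,0,0]],
    [0.5,[0,0,0.003],[0,0,0]],
    [0.5,[0,0,0],[0,0,0]],
  ],
)

```text
time: 10.62
ee_pos: [0.4505, 0.1391, 0.0847]
eef_rot: [0.999, -0.044, -0.001, 0.0]
ft_force: [0.2, -0.1, -0.0]
grip_width: 0.0638
```

Run:
```python
from h import *
o=get_obs();print(o["ee_pos"].round(4),R.from_quat(o["eef_rot"]).as_matrix().round(3))
crop(camera("scene"),205,170,110,90,6,"pics/s16.png")
```

```text
[0.4505 0.1391 0.0847] [[ 0.996 -0.088 -0.002]
 [-0.088 -0.996 -0.   ]
 [-0.002  0.    -1.   ]]
```

View pics/s16.png

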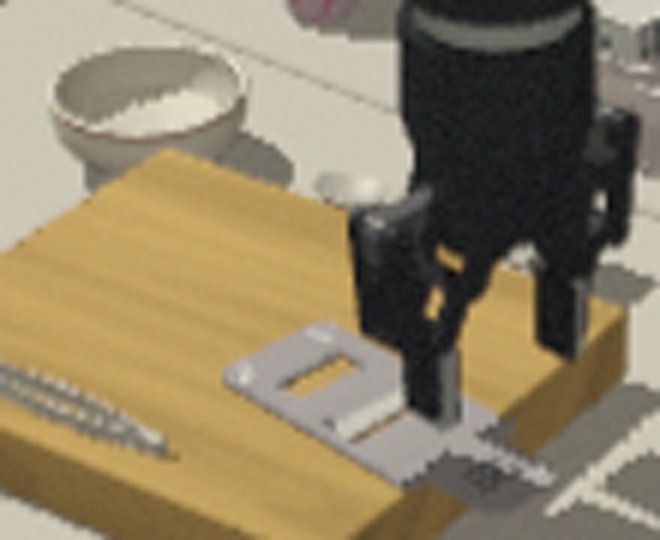

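Request:
carry_out(
  rows=[
    [0.5,[0,0.0034,0.01],[0,0,0]],
    [0.5,[0,0,0.015],[0,0,0]],
    [0.5,[0,0,0.015],[0,0,0]],
    [0.5,[0,0,0.012],[0,0,0]],
    [0.5,[0,0,0.008],[0,0,0]],
    [0.5,[0,0,0.004],[0,0,0]],
    [0.5,[0,0,0.002],[0,0,0]],
    [0.5,[0,0,0],[0,0,0]],
    [0.5,[0,0,0],[0,0,0]],
    [0.5,[0,0,0],[0,0,0]],
  ],
)

```text
time: 11.5
ee_pos: [0.4512, 0.135, 0.0199]
eef_rot: [0.999, -0.045, 0.0, -0.0]
ft_force: [0.3, 0.4, -0.6]
grip_width: 0.0644
```

Run:
```python
from h import *
crop(camera("scene"),225,170,90,90,6.5,"pics/s17.png")
```

```text
(no output)
```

View pics/s17.png

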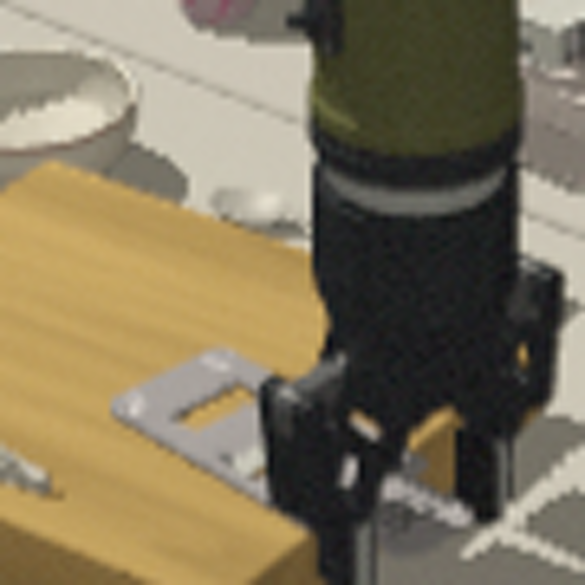

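Request:
carry_out(
  grip_force=60,
  rows=[
    [0.1,[0,0,0],[0,0,0]],
    [0.1,[0,0,0],[0,0,0]],
    [0.0,[0,0,0],[0,0,0]],
    [-0.1,[0,0,0],[0,0,0]],
    [-0.2,[0,0,0],[0,0,0]],
    [-1,[0,0,0],[0,0,0]],
    [-1,[0,0,0],[0,0,0]],
    [-1,[0,0,0],[0,0,0]],
    [-1,[0,0,0],[0,0,0]],
    [-1,[0,0,0],[0,0,0]],
  ],
)

```text
time: 12.38
ee_pos: [0.4509, 0.1349, 0.0194]
eef_rot: [0.999, -0.045, 0.0, -0.0]
ft_force: [-0.5, -1.1, 3.7]
grip_width: 0.038
```

Request:
carry_out(
  grip_force=80,
  rows=[
    [-1,[0,0,-0.0005],[0,0,0]],
    [-1,[0,0,-0.001],[0,0,0]],
    [-1,[0,0,-0.002],[0,0,0]],
    [-1,[0,0,-0.004],[0,0,0]],
    [-1,[0,0,-0.006],[0,0,0]],
    [-1,[0,0,-0.006],[0,0,0]],
    [-1,[0,0,-0.006],[0,0,0]],
    [-1,[0,0,-0.004],[0,0,0]],
    [-1,[0,0,0],[0,0,0]],
    [-1,[0,0,0],[0,0,0]],
  ],
)

```text
time: 13.22
ee_pos: [0.4511, 0.135, 0.0492]
eef_rot: [0.999, -0.045, 0.0, -0.0]
ft_force: [-1.0, -0.2, -0.9]
grip_width: 0.0378
```

Run:
```python
from h import *
o=get_obs();print(o["ft_force"].round(2),o["wrist_torque"].round(3))
crop(camera("scene"),215,160,100,100,6,"pics/s18.png")
crop(camera("top"),205,190,70,90,6,"pics/t18.png")
```

```text
[-1.02 -0.23 -0.9 ] [0.01  0.094 0.03 ]
```

View pics/s18.png

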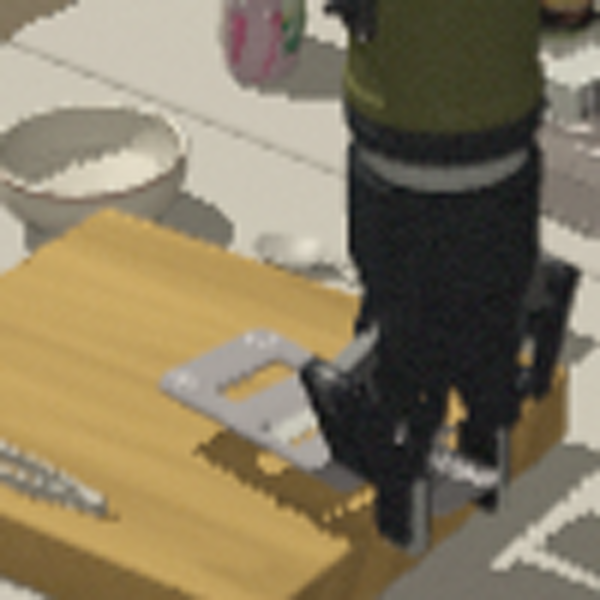

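View pics/t18.png

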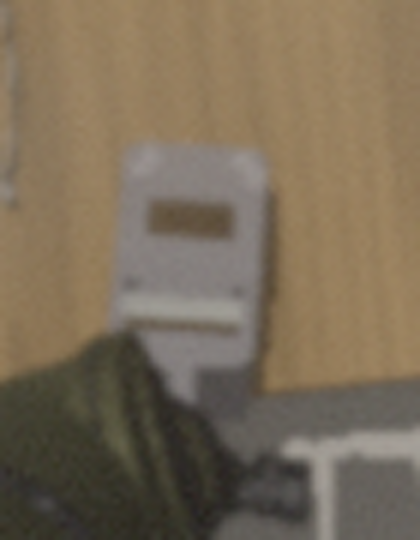

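```bash
cat > held.py <<'E'
from fit import *
def hp(v,P2):
    x,y,yaw,pitch,z=v   # pitch>0: broad end up; z=height of top face at tab grasp x=-.064
    Q=np.c_[P2,np.zeros(len(P2))]; Q[:,0]+=.064
    c,s=np.cos(pitch),np.sin(pitch); X=Q[:,0]*c-.064; Z=Q[:,0]*s
    return pose(x,y,yaw,np.c_[X,Q[:,1],Z],z)
BODY=np.vstack([OUT[:6],[[-.025,.032],[-.025,-.032]],OUT[-6:]])
def hpolys(v): return [(hp(v,BODY),255),(hp(v,W2),0)]
E
python3 - <<'E'
from held import *
cs=[camera("top"),camera("scene")]
rois=[(221,212,32,35),(240,212,30,30)]
for i in(1,2,):pass
def I(k,r):
    return sat(k,r)
# scene: sat of plate vs board; mask out black gripper
Ms=[np.ones((rois[0][3],rois[0][2]),bool),None]
x0,y0,w,h=rois[1];im=cs[1]["image"][y0:y0+h,x0:x0+w].astype(int)
Ms[1]=cv2.erode((im.sum(-1)>170).astype(np.uint8),np.ones((3,3)))>0
def f(v,which): return sum(cost(render(cs[i],hpolys(v),rois[i])[Ms[i]],I(cs[i],rois[i])[Ms[i]]) for i in which)
u0=np.array([.5141,.130,-.09,0,.072]);st=[.005,.005,.05,.05,.005]
sim=np.vstack([u0]+[u0+np.eye(5)[k]*st[k] for k in range(5)])
q=minimize(lambda v:f(v,(0,1)),u0,method="Nelder-Mead",options=dict(initial_simplex=sim,xatol=1e-5,fatol=1e-7,maxiter=800));print(q.x.round(4),q.fun)
q2=minimize(lambda v:f([*v,0,.0725],(0,)),u0[:3],method="Nelder-Mead",options=dict(initial_simplex=sim[:4,:3]));print(q2.x.round(4),q2.fun)
for k,fn,r,sc in((cs[0],"pics/t19.png",(205,190,70,90),6.5),(cs[1],"pics/s19.png",(225,195,90,70),8)):
    crop(k,*r,sc,fn,[((0,0,255),proj(k,P)) for P,_ in hpolys(q.x)]+[((0,255,0),proj(k,P)) for P,_ in hpolys([*q2.x,0,.0725])])
E
```

```text
[ 0.5137  0.1289 -0.0897  0.0125  0.0663] 0.2482409161098456
[ 0.5129  0.1273 -0.0687] 0.12958834190161533
```

View pics/s19.png

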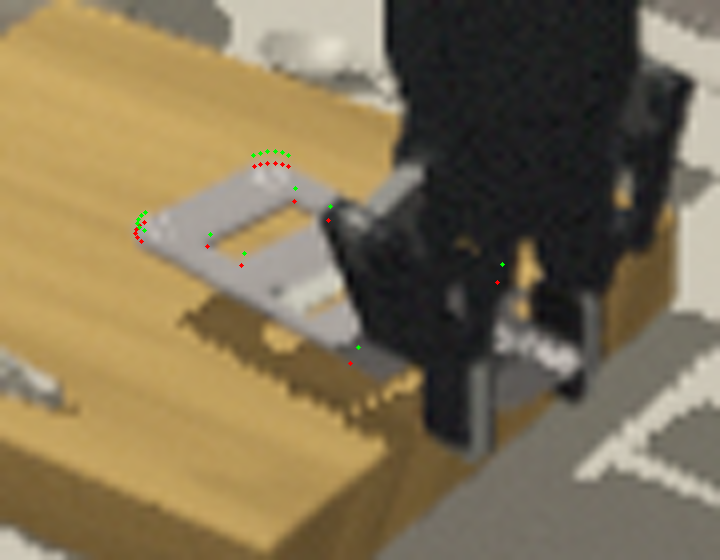

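View pics/t19.png

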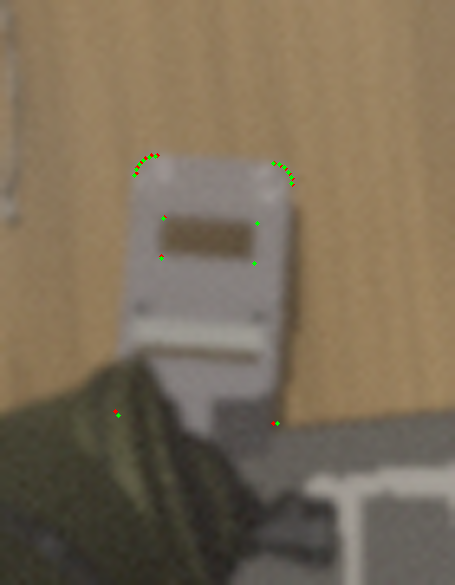

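Request:
carry_out(
  rows=[
    [-1,[0,0,-0.008],[0,0,0]],
    [-1,[0,0.005,-0.014],[0,0,0]],
    [-1,[0,0.015,-0.014],[0,0,0]],
    [-1,[0,0.025,0],[0,0,0]],
    [-1,[0,0.03,0],[0,0,0]],
    [-1,[0,0.03,0],[0,0,0]],
    [-1,[0,0.03,0],[0,0,0]],
    [-1,[0,0.03,0],[0,0,0]],
    [-1,[0,0.03,0],[0,0,0]],
    [-1,[0,0.025,0],[0,0,0]],
  ],
)

```text
time: 14.25
ee_pos: [0.4304, -0.0867, 0.0852]
eef_rot: [0.999, -0.046, -0.0, 0.001]
ft_force: [0.7, -0.4, -0.3]
grip_width: 0.0374
```

Request:
carry_out(
  rows=[
    [-1,[-0.004,0.025,0],[0,0,0]],
    [-1,[-0.005,0.025,0],[0,0,0]],
    [-1,[-0.005,0.02,0],[0,0,0]],
    [-1,[-0.005,0.02,0],[0,0,0]],
    [-1,[-0.004,0.01,0],[0,0,0]],
    [-1,[0,0.005,0],[0,0,-1]],
    [-1,[0,0,0.01],[0,0,-1.1]],
    [-1,[0,0,0.01],[0,0,0]],
    [-1,[0,0,0.005],[0,0,0]],
    [-1,[0,0,0],[0,0,0]],
  ],
)

```text
time: 15.08
ee_pos: [0.3986, -0.1859, 0.0592]
eef_rot: [1.0, -0.026, -0.001, -0.0]
ft_force: [-0.4, 0.6, -1.7]
grip_width: 0.0372
```

Run:
```python
from h import *
o=get_obs();print(o["ee_pos"].round(4),R.from_quat(o["eef_rot"]).as_matrix().round(3)[0],o["ft_force"].round(2))
crop(camera("scene"),275,135,110,90,7,"pics/s20.png")
crop(camera("top"),320,175,75,100,6,"pics/t20.png")
```

```text
[ 0.3986 -0.1859  0.0592] [ 0.999 -0.052 -0.001] [-0.38  0.63 -1.65]
```

View pics/s20.png

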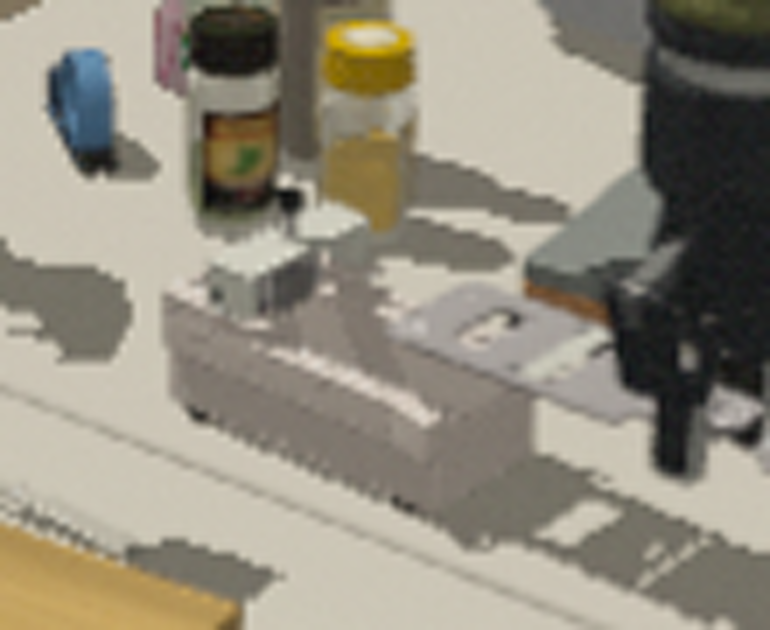

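View pics/t20.png

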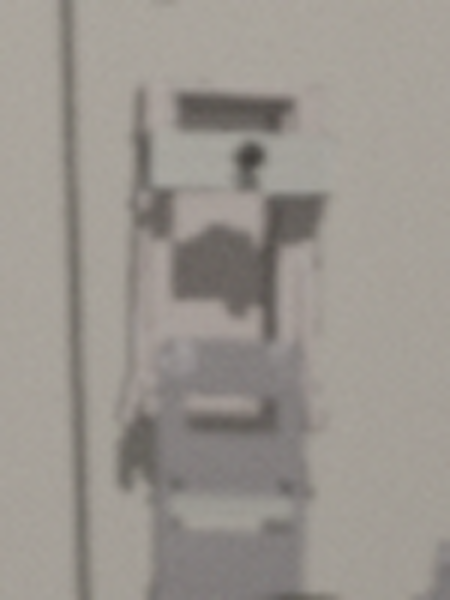

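Run:
```python
from fit import *
t=camera("top")
im=np.mean([t["image"].astype(float)]+[camera("top")["image"] for _ in range(4)],0)
t["image"]=im
roi=(338,226,40,48);x0,y0,w,h=roi
i=im[y0:y0+h,x0:x0+w]
for r in (240,244,250,262,266,270):
    print(r,im[r,340:376].sum(-1).astype(int).tolist())
for z in(.073,.077):
    print(z,onz(t,[[357.9,249.5]],z).round(4), proj(t,[[.5823,-.1966,z]]))
```

```text
240 [417, 436, 458, 425, 424, 419, 390, 380, 377, 380, 383, 396, 408, 411, 411, 405, 396, 389, 389, 394, 401, 398, 387, 372, 362, 363, 369, 376, 379, 379, 399, 432, 449, 456, 471, 475]
244 [427, 434, 373, 316, 332, 357, 374, 380, 384, 383, 378, 355, 329, 320, 318, 320, 323, 328, 335, 327, 331, 338, 327, 300, 273, 287, 332, 369, 380, 375, 377, 418, 453, 441, 448, 466]
250 [319, 298, 297, 295, 298, 309, 346, 373, 383, 386, 382, 384, 381, 386, 386, 385, 385, 385, 382, 383, 382, 380, 380, 381, 378, 381, 377, 379, 378, 381, 403, 442, 467, 475, 474, 474]
262 [473, 474, 473, 473, 459, 407, 372, 373, 367, 365, 404, 442, 445, 450, 453, 458, 458, 459, 458, 457, 455, 454, 450, 410, 362, 338, 338, 343, 358, 385, 400, 440, 464, 469, 468, 470]
266 [473, 474, 472, 471, 457, 410, 375, 380, 388, 388, 388, 385, 386, 381, 382, 383, 382, 383, 386, 382, 383, 378, 380, 379, 378, 377, 376, 375, 379, 377, 402, 442, 464, 471, 469, 471]
270 [471, 469, 473, 473, 458, 408, 367, 373, 378, 380, 380, 377, 380, 378, 378, 379, 380, 381, 377, 373, 377, 377, 378, 378, 375, 372, 375, 377, 377, 378, 401, 440, 464, 467, 469, 468]
0.073 [[ 0.495  -0.1918  0.073 ]] [[358.53442479 216.12664749]]
0.077 [[ 0.495  -0.1911  0.077 ]] [[358.81210993 215.97623956]]
```

Run:
```python
from fit import *
t=camera("top")
for z in(.073,.077):
    P=onz(t,[[357.6,268],[344.66,268],[370.55,268],[370.55,250],[344.66,258]],z)
    o=np.array([.5823,-.1966]);u=np.array([np.cos(-.053),np.sin(-.053)]);n=np.array([-u[1],u[0]])
    for p in P: print(z,p.round(4),"box",((p[:2]-o)@u).round(4),((p[:2]-o)@n).round(4))
```

```text
0.073 [ 0.4473 -0.1893  0.073 ] box -0.1352 0.0001
0.073 [ 0.4478 -0.1559  0.073 ] box -0.1365 0.0336
0.073 [ 0.4469 -0.2227  0.073 ] box -0.1339 -0.0332
0.073 [ 0.4933 -0.2246  0.073 ] box -0.0874 -0.0326
0.073 [ 0.4735 -0.1567  0.073 ] box -0.1107 0.0341
0.077 [ 0.4474 -0.1886  0.077 ] box -0.1351 0.0009
0.077 [ 0.4479 -0.1553  0.077 ] box -0.1364 0.0342
0.077 [ 0.447  -0.2219  0.077 ] box -0.1338 -0.0324
0.077 [ 0.4932 -0.2237  0.077 ] box -0.0875 -0.0318
0.077 [ 0.4735 -0.1561  0.077 ] box -0.1108 0.0347
```

Request:
carry_out(
  rows=[
    [-1,[0,0.001,0.004],[0,0,0]],
    [-1,[0,0,0.007],[0,0,0]],
    [-1,[0,0,0.006],[0,0,0]],
    [-1,[0,0,0.003],[0,0,0]],
    [-1,[0,0,0.001],[0,0,0]],
    [-1,[0,0,0.001],[0,0,0]],
    [-1,[0,0,0],[0,0,0]],
    [-1,[0,0,0],[0,0,0]],
    [-1,[0,0,0],[0,0,0]],
    [-1,[0,0,0],[0,0,0]],
  ],
)

```text
time: 16.32
ee_pos: [0.3986, -0.1877, 0.0378]
eef_rot: [1.0, -0.027, -0.0, 0.0]
ft_force: [-0.3, 1.1, -1.2]
grip_width: 0.0377
```

Run:
```python
from h import *
o=get_obs();print(o["ee_pos"].round(4),R.from_quat(o["eef_rot"]).as_matrix().round(3)[0],o["ft_force"].round(2),o["wrist_torque"].round(3))
crop(camera("scene"),285,155,100,70,8,"pics/s21.png")
```

```text
[ 0.3986 -0.1877  0.0378] [ 0.999 -0.054 -0.   ] [-0.29  1.06 -1.23] [-0.008  0.058 -0.024]
```

View pics/s21.png

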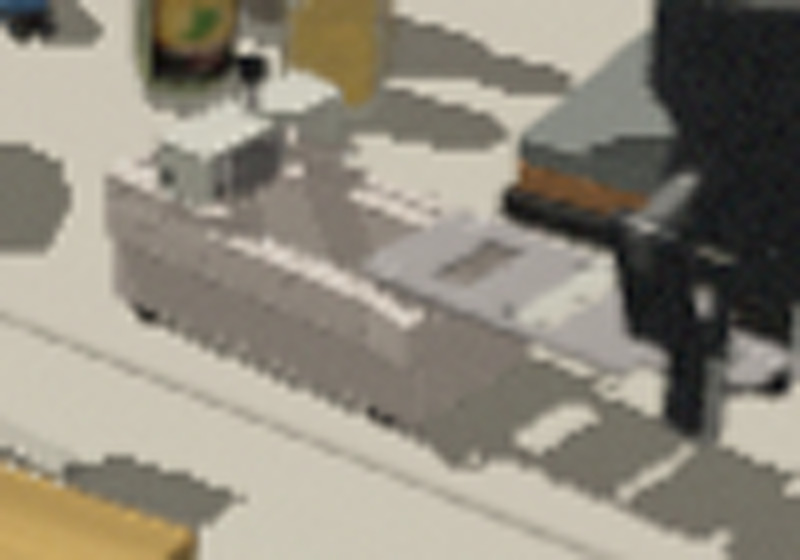

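Request:
carry_out(
  rows=[
    [-1,[0,-0.0005,0.001],[0,0,0]],
    [-1,[0,0,0.001],[0,0,0]],
    [-1,[0,0,0.0005],[0,0,0]],
    [-1,[0,0,0.0005],[0,0,0]],
    [-1,[0,0,0.0005],[0,0,0]],
    [-1,[0,0,0.0005],[0,0,0]],
    [-1,[0,0,0],[0,0,0]],
    [-1,[0,0,0],[0,0,0]],
    [-1,[0,0,0],[0,0,0]],
    [-1,[0,0,0],[0,0,0]],
  ],
)

```text
time: 17.2
ee_pos: [0.3986, -0.1872, 0.0339]
eef_rot: [1.0, -0.027, 0.0, 0.0]
ft_force: [-0.1, -0.1, -1.4]
grip_width: 0.0367
```

Run:
```python
from h import *
o=get_obs();print(o["ee_pos"].round(4),o["ft_force"].round(2),o["wrist_torque"].round(3))
```

```text
[ 0.3986 -0.1872  0.0339] [-0.09 -0.08 -1.36] [ 0.008  0.034 -0.029]
```

Request:
carry_out(
  rows=[
    [-1,[0,0,0.0005],[0,0,0]],
    [-1,[0,0,0.0005],[0,0,0]],
    [-1,[0,0,0.0005],[0,0,0]],
    [-1,[0,0,0.0005],[0,0,0]],
    [-1,[0,0,0],[0,0,0]],
    [-1,[0,0,0],[0,0,0]],
    [-1,[0,0,0],[0,0,0]],
    [-1,[0,0,0],[0,0,0]],
    [-1,[0,0,0],[0,0,0]],
    [-1,[0,0,0],[0,0,0]],
  ],
)

```text
time: 18.03
ee_pos: [0.3987, -0.1872, 0.0319]
eef_rot: [1.0, -0.027, 0.0, 0.0]
ft_force: [0.6, -0.4, -1.0]
grip_width: 0.0374
```

Run:
```python
from h import *
o=get_obs();print(o["ee_pos"].round(4),o["ft_force"].round(2),o["wrist_torque"].round(3))
crop(camera("scene"),295,160,90,65,8.5,"pics/s22.png")
```

```text
[ 0.3987 -0.1872  0.0319] [ 0.61 -0.41 -1.  ] [-0.018  0.042  0.026]
```

View pics/s22.png

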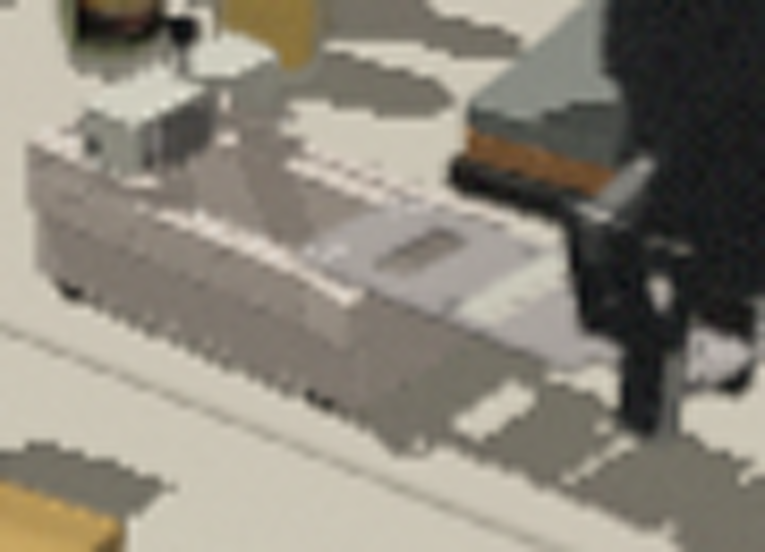

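Request:
carry_out(
  rows=[
    [-1,[0,0,0.0005],[0,0,0]],
    [-1,[0,0,0.0005],[0,0,0]],
    [-1,[0,0,0.0005],[0,0,0]],
    [-1,[0,0,0.0005],[0,0,0]],
    [-1,[0,0,0],[0,0,0]],
    [-1,[0,0,0],[0,0,0]],
    [-1,[0,0,0],[0,0,0]],
    [-1,[0,0,0],[0,0,0]],
    [-1,[0,0,0],[0,0,0]],
    [-1,[0,0,0],[0,0,0]],
  ],
)

```text
time: 18.92
ee_pos: [0.3986, -0.1873, 0.0299]
eef_rot: [1.0, -0.027, 0.0, 0.0]
ft_force: [0.4, 0.3, -1.1]
grip_width: 0.0374
```

Run:
```python
from h import *
o=get_obs();print(o["ee_pos"].round(4),o["ft_force"].round(2),o["wrist_torque"].round(3))
crop(camera("scene"),295,160,90,65,8.5,"pics/s23.png")
```

```text
[ 0.3986 -0.1873  0.0299] [ 0.42  0.29 -1.1 ] [-0.015  0.044 -0.022]
```

View pics/s23.png

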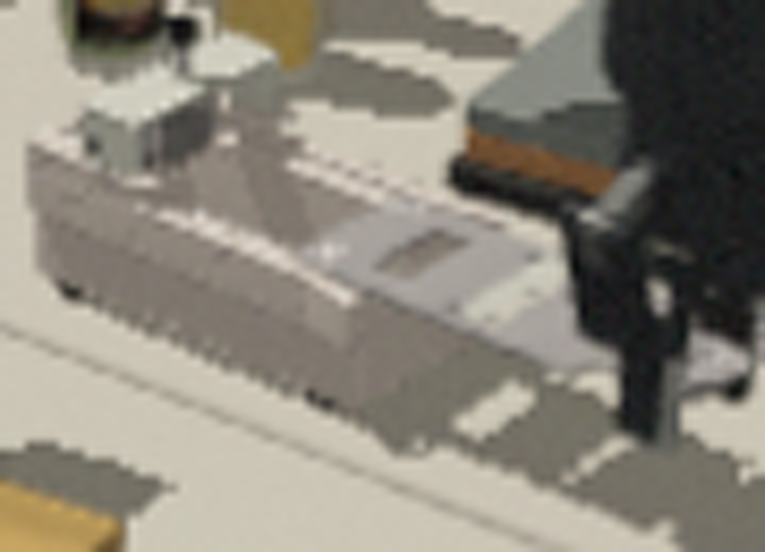

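Request:
carry_out(
  rows=[
    [-1,[0,0,0.0005],[0,0,0]],
    [-1,[0,0,0.0003],[0,0,0]],
    [-1,[0,0,0],[0,0,0]],
    [-1,[0.001,0,0],[0,0,0]],
    [-1,[0.002,0,0],[0,0,0]],
    [-1,[0.003,0,0],[0,0,0]],
    [-1,[0.003,0,0],[0,0,0]],
    [-1,[0.002,0,0],[0,0,0]],
    [-1,[0.001,0,0],[0,0,0]],
    [-1,[0,0,0],[0,0,0]],
  ],
)

```text
time: 19.8
ee_pos: [0.4111, -0.1879, 0.0291]
eef_rot: [1.0, -0.027, 0.0, -0.0]
ft_force: [0.9, -0.1, 0.1]
grip_width: 0.0375
```

Run:
```python
from h import *
o=get_obs();print(o["ee_pos"].round(4),o["ft_force"].round(2),o["wrist_torque"].round(3))
```

```text
[ 0.4111 -0.1879  0.0291] [ 0.89 -0.12  0.05] [-0.01  -0.137  0.031]
```

Request:
carry_out(
  rows=[
    [-1,[0.002,0,-0.0002],[0,0,0]],
    [-1,[0.004,0,0],[0,0,0]],
    [-1,[0.005,0,0],[0,0,0]],
    [-1,[0.005,0,0],[0,0,0]],
    [-1,[0.004,0,0],[0,0,0]],
    [-1,[0.002,0,0],[0,0,0]],
    [-1,[0,0,0],[0,0,0]],
    [-1,[0,0,0],[0,0,0]],
    [-1,[0,0,0],[0,0,0]],
    [-1,[0,0,0],[0,0,0]],
  ],
)

```text
time: 20.63
ee_pos: [0.4326, -0.189, 0.0293]
eef_rot: [1.0, -0.027, 0.0, 0.0]
ft_force: [0.8, -0.5, 0.6]
grip_width: 0.0378
```

Run:
```python
from h import *
o=get_obs();print(o["ee_pos"].round(4),o["ft_force"].round(2),o["wrist_torque"].round(3))
crop(camera("scene"),295,160,90,65,8.5,"pics/s24.png")
crop(camera("top"),325,180,60,85,7,"pics/t24.png")
```

```text
[ 0.4326 -0.189   0.0293] [ 0.85 -0.52  0.64] [-0.017 -0.146 -0.027]
```

View pics/s24.png

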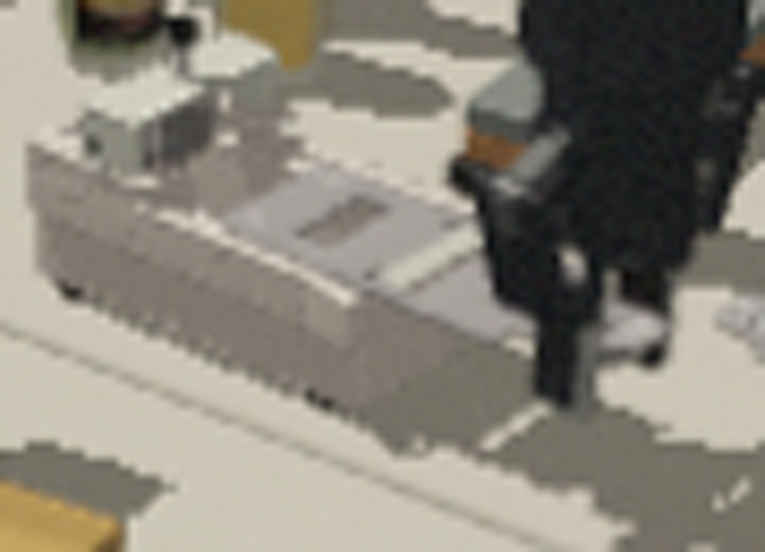

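View pics/t24.png

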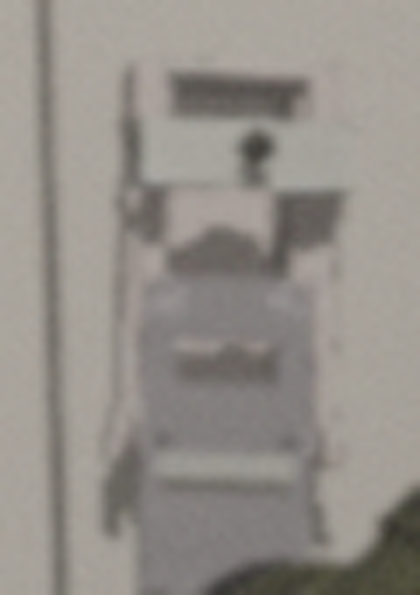

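Request:
carry_out(
  rows=[
    [-1,[0.002,0,0],[0,0,0]],
    [-1,[0.003,0,0],[0,0,0]],
    [-1,[0.004,0,0],[0,0,0]],
    [-1,[0.003,0,0],[0,0,0]],
    [-1,[0.002,0,0],[0,0,0]],
    [-1,[0.001,0,0],[0,0,0]],
    [-1,[0,0,0],[0,0,0]],
    [-1,[0,0,0],[0,0,0]],
    [-1,[0,0,0],[0,0,0]],
    [-1,[0,0,0],[0,0,0]],
  ],
)

```text
time: 21.57
ee_pos: [0.4478, -0.1898, 0.0293]
eef_rot: [1.0, -0.027, 0.0, 0.0]
ft_force: [0.9, -0.1, 0.5]
grip_width: 0.0374
```

Run:
```python
from h import *
o=get_obs();print(o["ee_pos"].round(4),o["ft_force"].round(2),o["wrist_torque"].round(3))
```

```text
[ 0.4478 -0.1898  0.0293] [ 0.93 -0.11  0.47] [-0.03  -0.177 -0.01 ]
```

Request:
carry_out(
  grip_force=20,
  rows=[
    [-1,[0,0,0],[0,0,0]],
    [-1,[0,0,0],[0,0,0]],
    [-0.05,[0,0,0],[0,0,0]],
    [0.0,[0,0,0],[0,0,0]],
    [0.05,[0,0,0],[0,0,0]],
    [0.1,[0,0,0],[0,0,0]],
    [0.2,[0,0,0],[0,0,0]],
    [0.3,[0,0,0],[0,0,0]],
    [0.3,[0,0,0],[0,0,0]],
    [0.3,[0,0,0],[0,0,0]],
  ],
)

```text
time: 22.4
ee_pos: [0.4475, -0.1898, 0.0293]
eef_rot: [1.0, -0.027, 0.0, 0.0]
ft_force: [0.0, -0.3, 0.0]
grip_width: 0.0556
```

Run:
```python
from h import *
o=get_obs();print(o["ee_pos"].round(4),o["ft_force"].round(2),o["wrist_torque"].round(3))
crop(camera("scene"),295,160,90,65,8.5,"pics/s25.png")
crop(camera("top"),325,180,60,85,7,"pics/t25.png")
```

```text
[ 0.4475 -0.1898  0.0293] [ 0.01 -0.29  0.02] [ 0.003  0.006 -0.003]
```

View pics/s25.png

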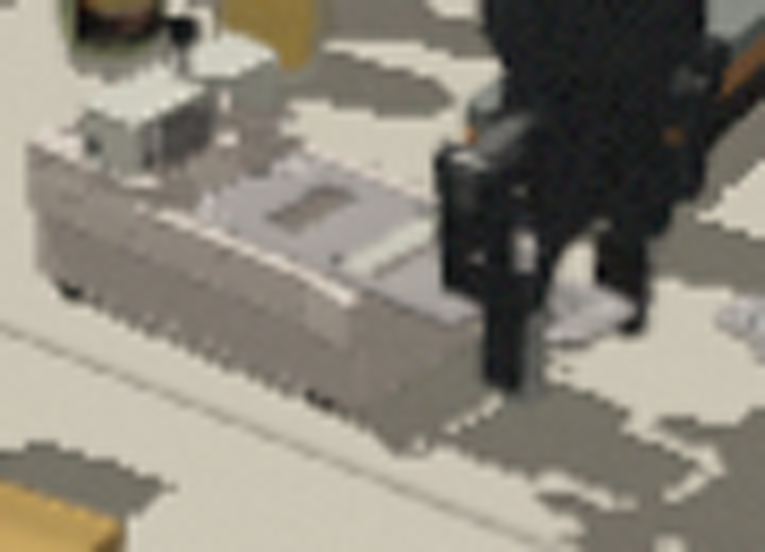

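View pics/t25.png

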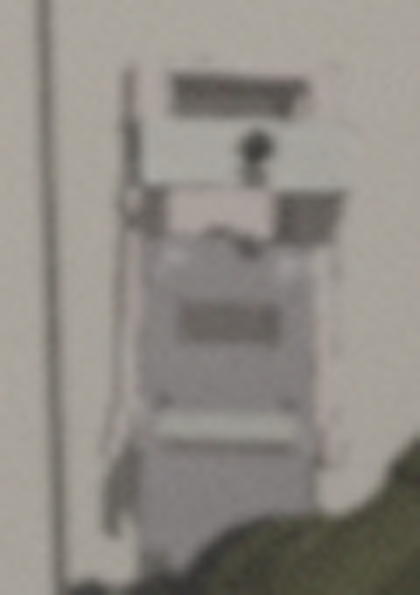

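Request:
carry_out(
  rows=[
    [0.3,[-0.006,0,0],[0,0,0]],
    [0.3,[-0.01,0,0],[0,0,0]],
    [0.3,[-0.012,0,-0.003],[0,0,0]],
    [0.3,[-0.01,0,-0.003],[0,0,0]],
    [0.3,[-0.006,0,-0.001],[0,0,0]],
    [-1,[0,0,0],[0,0,0]],
    [-1,[0,0,0],[0,0,0]],
    [-1,[0,0,0],[0,0,0]],
    [-1,[0,0,0],[0,0,0]],
    [-1,[0,0,0],[0,0,0]],
  ],
)

```text
time: 23.33
ee_pos: [0.4041, -0.1875, 0.0362]
eef_rot: [1.0, -0.027, 0.0, -0.0]
ft_force: [0.5, -0.2, 0.3]
grip_width: -0.0001
```

Run:
```python
from h import *
o=get_obs();print(o["ee_pos"].round(4),o["ft_force"].round(2),o["grip_width"])
crop(camera("scene"),295,150,100,75,8,"pics/s26.png")
crop(camera("top"),325,180,60,100,6,"pics/t26.png")
```

```text
[ 0.4041 -0.1875  0.0362] [ 0.55 -0.21  0.26] -0.00010808781450174332
```

View pics/s26.png

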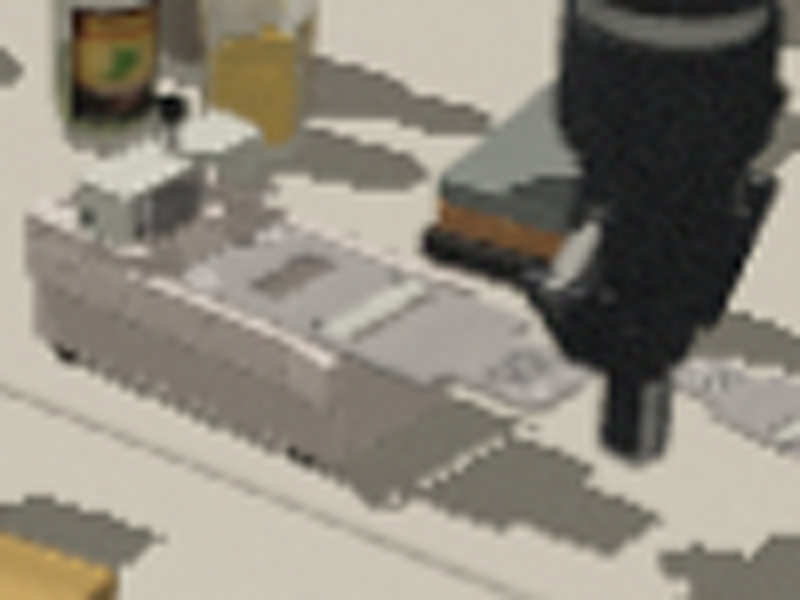

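View pics/t26.png

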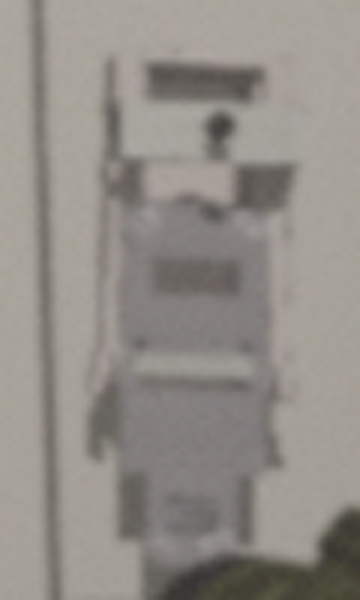

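Request:
carry_out(
  rows=[
    [-1,[0.003,0,0],[0,0,0]],
    [-1,[0.004,0,0],[0,0,0]],
    [-1,[0.003,0,0],[0,0,0]],
    [-1,[0.002,0,0],[0,0,0]],
    [-1,[0.002,0,0],[0,0,0]],
    [-1,[0.002,0,0],[0,0,0]],
    [-1,[0.003,0,0],[0,0,0]],
    [-1,[0.003,0,0],[0,0,0]],
    [-1,[0.003,0,0],[0,0,0]],
    [-1,[0.003,0,0],[0,0,0]],
  ],
)

```text
time: 24.27
ee_pos: [0.4317, -0.189, 0.0363]
eef_rot: [1.0, -0.027, -0.0, 0.0]
ft_force: [-0.2, 0.6, 0.2]
grip_width: 0.0002
```

Run:
```python
from h import *
o=get_obs();print(o["ee_pos"].round(4),o["ft_force"].round(2),o["grip_width"])
crop(camera("scene"),295,150,100,75,8,"pics/s27.png")
crop(camera("top"),325,180,60,100,6,"pics/t27.png")
```

```text
[ 0.4317 -0.189   0.0363] [-0.19  0.57  0.2 ] 0.00015558853065996488
```

View pics/s27.png

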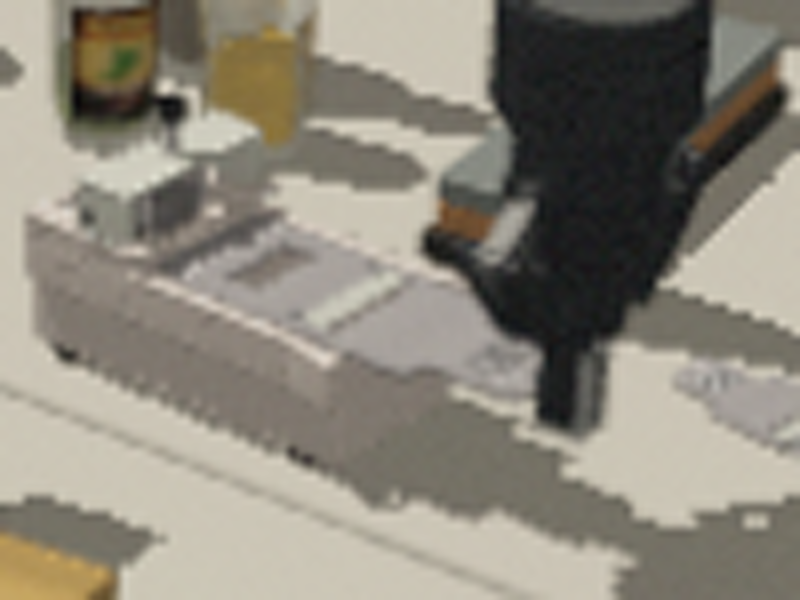

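View pics/t27.png

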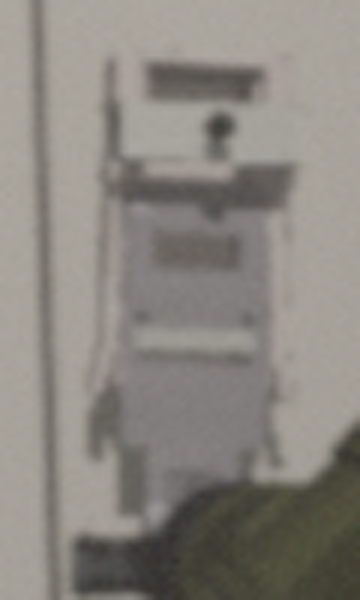

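Request:
carry_out(
  rows=[
    [-1,[0.002,0,0],[0,0,0]],
    [-1,[0.002,0,0],[0,0,0]],
    [-1,[0.002,0,0],[0,0,0]],
    [-1,[0.002,0,0],[0,0,0]],
    [-1,[0.001,0,0],[0,0,0]],
    [-1,[0.001,0,0],[0,0,0]],
    [-1,[0.001,0,0],[0,0,0]],
    [-1,[0.001,0,0],[0,0,0]],
    [-1,[0.001,0,0],[0,0,0]],
    [-1,[0.001,0,0],[0,0,0]],
  ],
)

```text
time: 25.2
ee_pos: [0.4448, -0.1898, 0.0362]
eef_rot: [1.0, -0.027, -0.001, 0.0]
ft_force: [-3.0, -0.5, 1.3]
grip_width: 0.0001
```

Run:
```python
from h import *
o=get_obs();print(o["ee_pos"].round(4),o["ft_force"].round(2),o["wrist_torque"].round(3))
crop(camera("top"),325,180,60,100,6,"pics/t28.png")
```

```text
[ 0.4448 -0.1898  0.0362] [-2.97 -0.47  1.31] [ 0.136  0.611 -0.007]
```

View pics/t28.png

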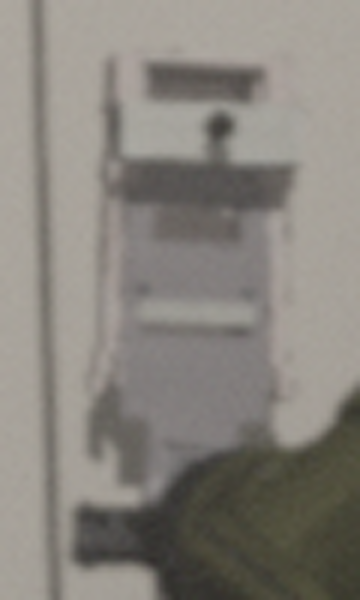

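Request:
carry_out(
  rows=[
    [-1,[0.001,0,0],[0,0,0]],
    [-1,[0.001,0,0],[0,0,0]],
    [-1,[0.001,0,0],[0,0,0]],
    [-1,[0.001,0,0],[0,0,0]],
    [-1,[0.001,0,0],[0,0,0]],
    [-1,[0.001,0,0],[0,0,0]],
    [-1,[0.001,0,0],[0,0,0]],
    [-1,[0.001,0,0],[0,0,0]],
    [-1,[0.001,0,0],[0,0,0]],
    [-1,[0.001,0,0],[0,0,0]],
  ],
)

```text
time: 26.08
ee_pos: [0.4558, -0.1903, 0.0362]
eef_rot: [1.0, -0.027, 0.0, 0.0]
ft_force: [-2.1, 0.2, -0.1]
grip_width: -0.0002
```

Run:
```python
from h import *
o=get_obs();print(o["ee_pos"].round(4),o["ft_force"].round(2),o["wrist_torque"].round(3))
crop(camera("top"),325,180,60,100,6,"pics/t29.png")
crop(camera("scene"),295,150,100,75,8,"pics/s29.png")
```

```text
[ 0.4558 -0.1903  0.0362] [-2.06  0.2  -0.09] [-0.001  0.525  0.015]
```

View pics/t29.png

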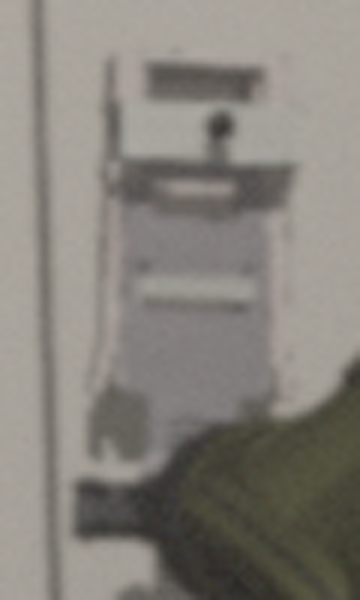

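View pics/s29.png

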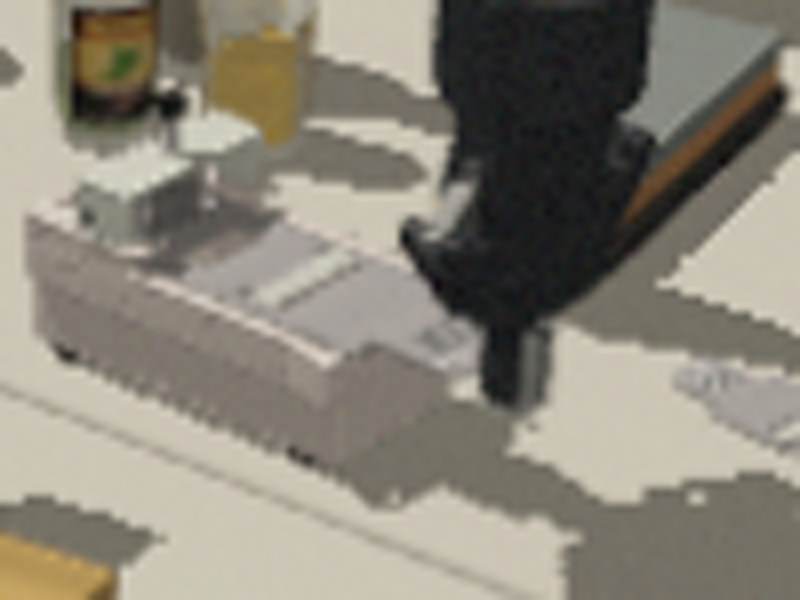

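Request:
carry_out(
  rows=[
    [-1,[0.002,0,0],[0,0,0]],
    [-1,[0.002,0,0],[0,0,0]],
    [-1,[0.002,0,0],[0,0,0]],
    [-1,[0.002,0,0],[0,0,0]],
    [-1,[0.002,0,0],[0,0,0]],
    [-1,[0.002,0,0],[0,0,0]],
    [-1,[0.002,0,0],[0,0,0]],
    [-1,[0.001,0,0],[0,0,0]],
    [-1,[0.001,0,0],[0,0,0]],
    [-1,[0.001,0,0],[0,0,0]],
  ],
)

```text
time: 27.02
ee_pos: [0.4725, -0.1912, 0.0362]
eef_rot: [1.0, -0.027, -0.0, 0.0]
ft_force: [-2.6, 0.3, -1.1]
grip_width: 0.0001
```

Run:
```python
from h import *
o=get_obs();print(o["ee_pos"].round(4),o["ft_force"].round(2),o["wrist_torque"].round(3))
crop(camera("top"),325,180,60,100,6,"pics/t30.png")
```

```text
[ 0.4725 -0.1912  0.0362] [-2.63  0.3  -1.05] [0.013 0.453 0.007]
```

View pics/t30.png

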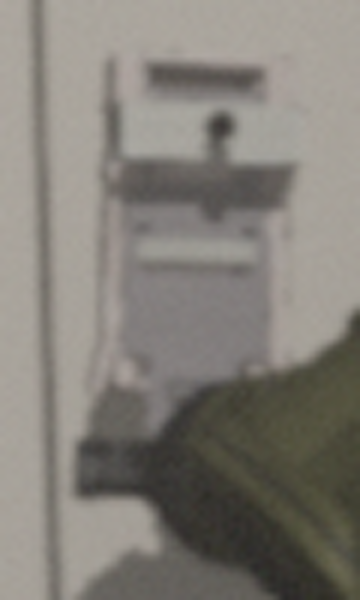

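Request:
carry_out(
  rows=[
    [-1,[0.001,0,0],[0,0,0]],
    [-1,[0.001,0,0],[0,0,0]],
    [-1,[0.001,0,0],[0,0,0]],
    [-1,[0.001,0,0],[0,0,0]],
    [-1,[0.0005,0,0],[0,0,0]],
    [-1,[0.0005,0,0],[0,0,0]],
    [-1,[0.0005,0,0],[0,0,0]],
    [-1,[0.0005,0,0],[0,0,0]],
    [-1,[0,0,0],[0,0,0]],
    [-1,[0,0,0],[0,0,0]],
  ],
)

```text
time: 27.9
ee_pos: [0.4789, -0.1915, 0.0364]
eef_rot: [1.0, -0.027, 0.0, -0.0]
ft_force: [-0.1, -0.5, -0.7]
grip_width: 0.0
```

Run:
```python
from h import *
o=get_obs();print(o["ee_pos"].round(4),o["ft_force"].round(2),o["wrist_torque"].round(3))
```

```text
[ 0.4789 -0.1915  0.0364] [-0.14 -0.53 -0.72] [-0.004 -0.027  0.   ]
```

Request:
carry_out(
  rows=[
    [-1,[0.0005,0,0],[0,0,0]],
    [-1,[0.0005,0,0],[0,0,0]],
    [-1,[0.0005,0,0],[0,0,0]],
    [-1,[0.0005,0,0],[0,0,0]],
    [-1,[0,0,0],[0,0,0]],
    [-1,[0,0,0],[0,0,0]],
    [-1,[0,0,0],[0,0,0]],
    [-1,[0,0,0],[0,0,0]],
    [-1,[0,0,0],[0,0,0]],
    [-1,[0,0,0],[0,0,0]],
  ],
)

```text
time: 28.73
ee_pos: [0.4806, -0.1916, 0.0363]
eef_rot: [1.0, -0.027, 0.0, 0.0]
ft_force: [0.1, 0.2, 0.6]
grip_width: -0.0003
```

Run:
```python
from h import *
o=get_obs();print(o["ee_pos"].round(4),o["ft_force"].round(2),o["wrist_torque"].round(3))
crop(camera("top"),325,180,60,100,6,"pics/t31.png")
crop(camera("scene"),295,150,100,75,8,"pics/s31.png")
```

```text
[ 0.4806 -0.1916  0.0363] [0.05 0.24 0.57] [ 0.022  0.036 -0.042]
```

View pics/s31.png

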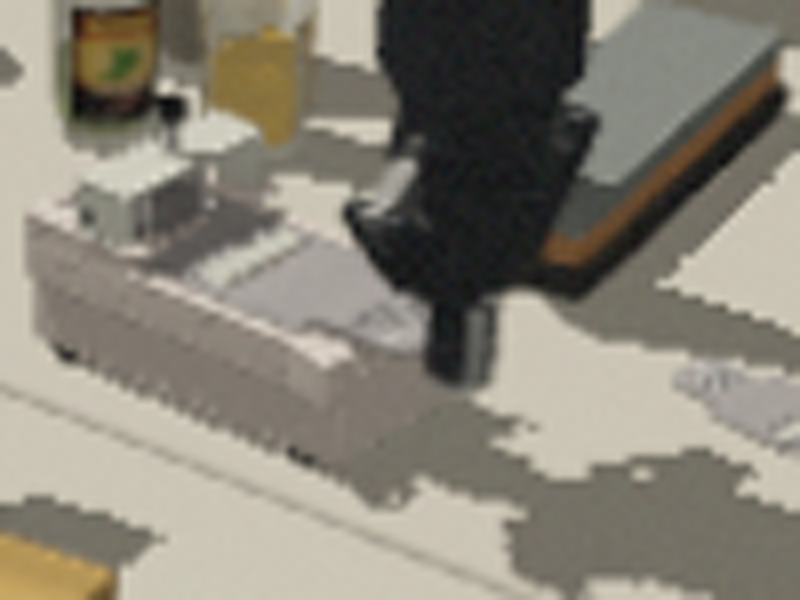

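View pics/t31.png

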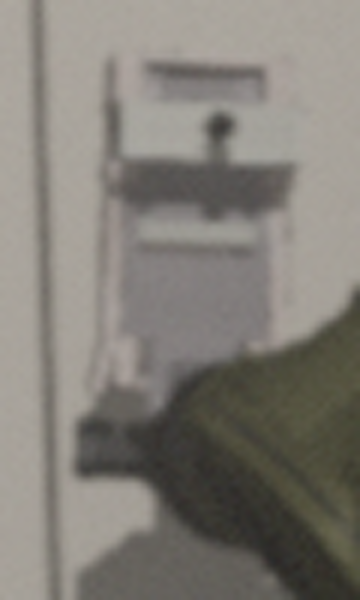

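Request:
carry_out(
  rows=[
    [-1,[0.0004,0,0],[0,0,0]],
    [-1,[0.0004,0,0],[0,0,0]],
    [-1,[0.0004,0,0],[0,0,0]],
    [-1,[0.0004,0,0],[0,0,0]],
    [-1,[0,0,0],[0,0,0]],
    [-1,[0,0,0],[0,0,0]],
    [-1,[0,0,0],[0,0,0]],
    [-1,[0,0,0],[0,0,0]],
    [-1,[0,0,0],[0,0,0]],
    [-1,[0,0,0],[0,0,0]],
  ],
)

```text
time: 29.67
ee_pos: [0.4822, -0.1917, 0.0363]
eef_rot: [1.0, -0.027, 0.0, 0.0]
ft_force: [0.8, -0.4, 0.0]
grip_width: 0.0
```

Run:
```python
from h import *
o=get_obs();print(o["ee_pos"].round(4),o["ft_force"].round(2),o["wrist_torque"].round(3))
```

```text
[ 0.4822 -0.1917  0.0363] [ 0.76 -0.41  0.02] [-0.01   0.002  0.003]
```

Request:
carry_out(
  rows=[
    [-1,[0.0004,0,0],[0,0,0]],
    [-1,[0.0004,0,0],[0,0,0]],
    [-1,[0.0004,0,0],[0,0,0]],
    [-1,[0.0003,0,0],[0,0,0]],
    [-1,[0,0,0],[0,0,0]],
    [-1,[0,0,0],[0,0,0]],
    [-1,[0,0,0],[0,0,0]],
    [-1,[0,0,0],[0,0,0]],
    [-1,[0,0,0],[0,0,0]],
    [-1,[0,0,0],[0,0,0]],
  ],
)

```text
time: 30.5
ee_pos: [0.4823, -0.1918, 0.0361]
eef_rot: [1.0, -0.027, -0.001, 0.0]
ft_force: [-6.2, 0.8, 2.9]
grip_width: 0.0002
```

Run:
```python
from h import *
o=get_obs();print(o["ee_pos"].round(4),o["ft_force"].round(2),o["wrist_torque"].round(3))
crop(camera("scene"),310,170,60,45,12,"pics/s32.png")
```

```text
[ 0.4823 -0.1918  0.0361] [-6.16  0.85  2.94] [0.183 1.075 0.022]
```

View pics/s32.png

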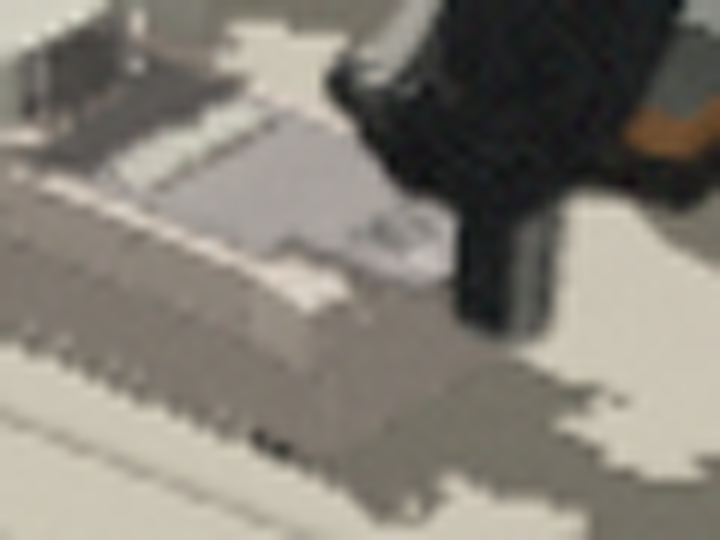

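Request:
carry_out(
  rows=[
    [-1,[0.0003,0,0],[0,0,0]],
    [-1,[0.0003,0,0],[0,0,0]],
    [-1,[0,0,0],[0,0,0]],
    [-1,[0,0,0],[0,0,0]],
    [-1,[0,0,0],[0,0,0]],
    [-1,[0,0,0],[0,0,0]],
    [-1,[0,0,0],[0,0,0]],
    [-1,[0,0,0],[0,0,0]],
    [-1,[0,0,0],[0,0,0]],
    [-1,[0,0,0],[0,0,0]],
  ],
)

```text
time: 31.38
ee_pos: [0.4824, -0.1918, 0.0361]
eef_rot: [1.0, -0.027, -0.002, 0.0]
ft_force: [-6.4, 1.8, 3.0]
grip_width: 0.0002
```

Request:
carry_out(
  rows=[
    [-1,[-0.002,0,0],[0,0,0]],
    [-1,[-0.006,0,0],[0,0,0]],
    [-1,[-0.015,0,0],[0,0,0]],
    [-1,[-0.02,0,-0.01],[0,0,0]],
    [-1,[-0.01,0.02,-0.03],[0,0,0]],
    [0,[0,0.03,-0.04],[0,0,0]],
    [0,[0,0.04,-0.03],[0,0,0]],
    [0,[0,0.04,0],[0,0,0]],
    [0,[0,0.03,0],[0,0,0]],
    [0,[0,0,0],[0,0,0]],
  ],
)

```text
time: 32.22
ee_pos: [0.4224, -0.3466, 0.1349]
eef_rot: [0.999, -0.033, 0.001, 0.004]
ft_force: [-0.8, -0.6, -1.4]
grip_width: 0.043
```

Run:
```python
from h import *
o=get_obs();print(o["time"],o["ee_pos"].round(4),o["ft_force"].round(2))
t=camera("top");s=camera("scene")
crop(t,325,180,60,85,7,"pics/t33.png");crop(s,290,150,80,60,9.5,"pics/s33.png")
import boxov
P=pose(.5823,-.1966,-.053,[[-.09,0,.0515],[-.09,.02,.053],[-.09,-.02,.053]])
print(proj(t,P).round(1),proj(s,P).round(1))
cv2.imwrite("pics/full33.png",s["image"][:,:,::-1])
```

```text
32.2167 [ 0.4224 -0.3466  0.1349] [-0.82 -0.56 -1.43]
[[356.5 250.6]
 [349.  250.3]
 [364.2 250.9]] [[348.7 191.3]
 [344.6 193.3]
 [352.8 188.4]]
```

View pics/t33.png

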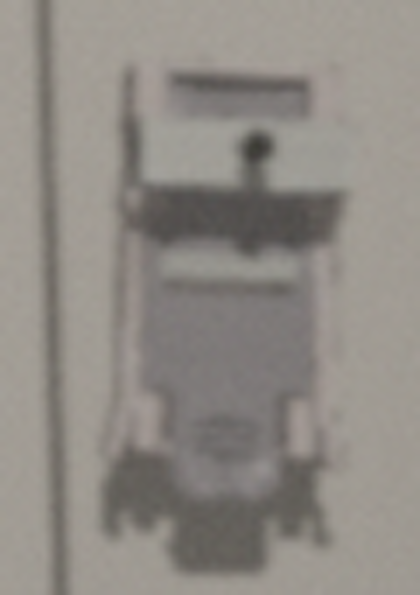

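View pics/s33.png

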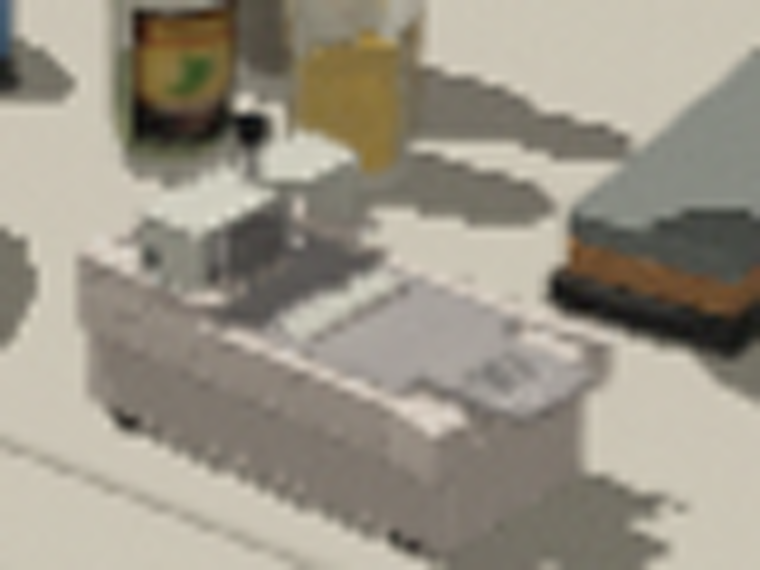

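View pics/full33.png

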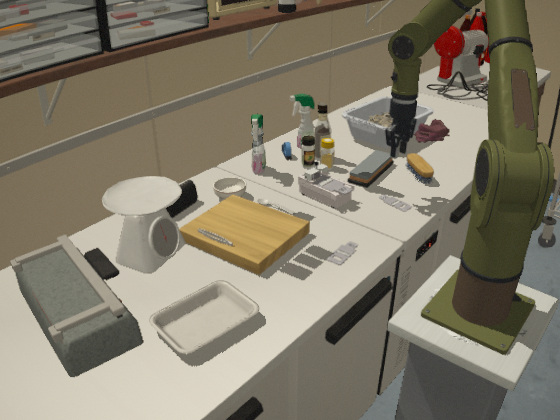

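Run:
```python
from boxfit import *
t=camera("top")
ims=[t["image"].astype(float)]+[camera("top")["image"] for _ in range(5)]
t["image"]=np.mean(ims,0)
for x,z in((.075,.053),(.07,.053),(.065,.053),(.05,.084),(.024,.084),(.002,.053),(-.012,.053),(-.09,.053)):
    print(x,proj(t,pose(.5823,-.1966,-.053,[[x,0,z]])).round(2))
print([ (y,int(t["image"][y,355:362].sum(-1).mean())) for y in range(183,260)])
crop(t,335,183,45,30,14,"pics/t34.png")
```

```text
0.075 [[357.68 189.19]]
0.07 [[357.65 191.02]]
0.065 [[357.61 192.86]]
0.05 [[359.64 196.69]]
0.024 [[359.46 206.56]]
0.002 [[357.19 216.12]]
-0.012 [[357.1  221.33]]
-0.09 [[356.59 250.61]]
[(183, 473), (184, 474), (185, 473), (186, 472), (187, 471), (188, 472), (189, 467), (190, 396), (191, 298), (192, 281), (193, 340), (194, 368), (195, 370), (196, 387), (197, 439), (198, 442), (199, 407), (200, 372), (201, 358), (202, 376), (203, 394), (204, 395), (205, 392), (206, 348), (207, 281), (208, 249), (209, 242), (210, 242), (211, 242), (212, 242), (213, 256), (214, 292), (215, 323), (216, 377), (217, 426), (218, 438), (219, 410), (220, 346), (221, 328), (222, 357), (223, 371), (224, 371), (225, 372), (226, 371), (227, 370), (228, 368), (229, 368), (230, 366), (231, 367), (232, 370), (233, 370), (234, 370), (235, 372), (236, 372), (237, 372), (238, 367), (239, 346), (240, 322), (241, 336), (242, 334), (243, 340), (244, 326), (245, 339), (246, 370), (247, 384), (248, 384), (249, 382), (250, 361), (251, 317), (252, 291), (253, 287), (254, 286), (255, 287), (256, 288), (257, 287), (258, 287), (259, 287)][ WARN:0@7.667] global loadsave.cpp:1063 imwrite_ Unsupported depth image for selected encoder is fallbacked to CV_8U.
```

View pics/t34.png

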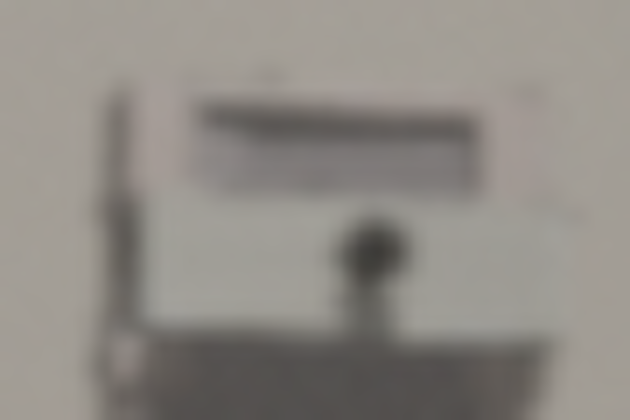

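Run:
```python
from workcell import *
o=get_obs();print(o["time"],o["ft_force"].round(2));print(sign_off())
```

```text
32.6167 [ 0.25  0.06 -0.63]
the job is handed in; nothing more can be done
None
```

The largest plate is fully home in the catch box, and the job is handed in at 32.6 s of the 67 s limit.

I dragged the plate out over the board's front edge with about 6–12 N of press. I pinched the tab by its sides, carried the plate over and laid it on the ledges. I let go there and pushed it in from the tab end with closed fingers, then backed off.

**Last checks:**
- **Roller:** passing it took about 3 N at the readings I took, a little under the 4–8 N you gave. The push force fell to zero about 3.4 mm before the end, which fits the roller dropping into the rear window. The bridge hides the roller itself, so I could not see it.
- **Stop:** the plate then held still against about 6 N.
- **Position:** in the top view the tab end sits at row 250.7, against 250.6 predicted for fully home. The slicing window's edge also matches. A dark strip shows at the stop; I take it for the stop's shadow on the plate, not a gap.
- **Surroundings:** the bowl, spoon and tweezers look unmoved, and the gripper touches nothing.

**One disagreement:** camera fits of height came out 1.5–3 mm below your figures, so I set the heights by force contact.

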